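# Strip a spacer ring off a blade onto a sprung deck platform

## Robot

A 6-joint arm with a two-finger parallel gripper is mounted at the origin on the work surface. World frame = base frame: x ahead of the robot, y to its left, z up, the work surface at z = 0. Lengths are in mm, angles in rad, forces in N, time in s.
With the tool pointing down it reaches from about 275 to 975 mm from the base axis. Payload 8.4 kg.
Tool frame: the origin (TCP) lies on the front face of the gripper's body, between the roots of the fingers; the fingertips stand 88 mm ahead of it and the grasp point (between the pads) lies 69 mm ahead of it (bot.grip_depth is the distance from the TCP to the grasp point, in mm); z points along the fingers, x is the direction in which the jaws open and shut, and the axes are right-handed (so a half turn about z gives the same grasp; the last joint's range is limited). The gripper opens to 92 mm and grips with 3 to 60 N. Pads are 20 mm wide; open, the fingers measure 128 mm over their backs; the gripper's body (75 mm by 189 mm) begins 69 mm behind the grasp point.
Start: joints at [-1.112, 0.353, 1.633, -0, 1.155, -0.002], TCP at [277.915, -559.814, 302.683] pointing down, gripper open.
Joint ranges: [-2.63, 2.63], [-0.92, 2.1], [0.06, 2.66], [-1.3, 4.44], [0, 2.69], [-3.02, 3.02]. Speed limits (rad/s): [2.22, 2.22, 2.79, 3.14, 3.14, 3.14].

## Interface

Orientations are given as a unit quaternion [x, y, z, w].
In Python, from plant import bot gives the robot as it stands.
- The arm moves only by the tool arm_command, never from a script. Its argument "series" is a list of rows, each an object of numbers: "x", "y", "z": the shift along the world's x, y, z in mm; "ax", "ay", "az": the turn, a rotation vector about the world's x, y, z in degrees; "grip": the closure in counts, from 0 (fully open) to 255 (shut). A call has exactly 10 rows; each row shifts and turns the commanded pose from where the row before left it; what a row does not reach is not made up. A row lasts 1/12 s, in which the tool goes at most 41.7 mm and 7.16 degrees, less where a joint would pass 70% of its speed; a pose out of reach is approached as far as the arm can. A call with a gripper value outside its range is refused whole. The fingers move at their own pace and stop on an object; "newtons" is the grip in N (left out, the last holds). Time passes only in rows, so rows that do not move let the fingers close, or fill a call up. It gives the time, the measured TCP pose, the force and the opening at its end, in the units of the state.
- bot.sense(): the state, without advancing time (a new reading comes with each control period).
- bot.snapshot(name): name is "scene" or "top" or "wrist"; returns the picture (480x640x3 uint8, red, green, blue); there is no depth.
- bot.get_calibration(name): a dict with "intrinsics" (3x3 intrinsics, pixels), "distortion" ([k1, k2, p1, p2, k3] as OpenCV has them; the pictures are not rectified), "pose" (4x4, takes a point from camera to world coordinates); the wrist camera has in their place "tool_from_camera" (4x4, takes a point from camera to tool coordinates, whose origin is the TCP and whose axes are the tool frame's). Camera axes: x right, y down, z forward; pixel columns grow to the right and rows downward; lengths in mm; the calibration is good to about 2 mm. A picture is of the moment at which its call begins: read the wrist's pose just before it. get_calibration takes no time and is no camera call.
- bot.hand_in(): hands the job in, once; it reports no verdict.
The state is a dict: "clock": time; "qpos": joint angles; "joint_velocities": joint speeds; "effort": joint torques, N m; "tcp_pos": TCP position; "eef_rot": TCP orientation; "contact_force": force on the tool from outside, world axes, zero at the start; "moment": the same for the moment, N m; "gripper_width": finger opening in mm.
Only numpy, scipy, OpenCV 4.12 (cv2) and the standard library are available. Lean on these libraries where they do the work, as an engineer would, in place of code of your own. Each camera call takes 0.05 s, during which the arm holds its last target. There are 200 camera calls.

## Task

Pick up the flat loading blade by its handle block with the steel ring balanced on its tip, carry it level to the deck frame, and lower the blade between the two guide posts, ring beyond the posts, until it presses the sprung platform lightly (about 4 N, never over 10 N). Keeping that light pressure, slowly draw the blade straight back out so the posts hold the ring back and it settles flat on the platform against both posts. Then lay the blade flat on the bare bench and let go; never touch the ring with the fingers, tilt the blade, or disturb the cone, jar or hook stand.

Things in the scene. Friction and masses are not known exactly. Their poses are not given: they have to be found in the camera images.
- grip (a point): Centre of the loose loading blade's handle: dark steel block 50 mm long (x), 20 mm wide (y, the grasp width), 50 mm tall, standing on the bench; this point is 25 mm above its underside. x points along the blade to its tip, y across, z up. Whole tool 0.25 kg, about balanced at the handle.
- tip (a point): Middle of the free end of the steel blade, on its top face, 130 mm ahead (x) of the grip point. The blade, 18 mm wide and 3 mm thick, runs forward from the handle block, its underside flush with the block's underside. Axes as for grip.
- ring_mid (a point): Centre of the loose steel spacer ring, 40 mm outside, 16 mm hole, 6 mm thick, 50 g; z is its axis. It starts flat on the blade's top face, its centre about 22 mm back from the tip, overhanging the blade on both sides. Only friction holds it.
- frame: Matte black deck transport frame fixed to the bench: base plate 150 mm (x) by 110 mm (y), 8 mm thick, flanges up to 28 mm above the bench. Origin at bench height under the ring's final place; z up. The blade comes in from the -x side, travelling along +x. It carries the posts and the platform (see gate and nest).
- gate (a point): Point at bench height midway between the frame's two fixed upright chrome guide posts, frame axes. Posts: 8 mm diameter, tops 84 mm above the bench, at y = +16 and -16 mm from this point (24 mm clear between). They pass through the platform; the blade fits between them, the ring does not.
- nest (a point): Ring's final place seen from above (this point is at bench height), 18 mm beyond the gate along x. A flat platform is above it, from x -32 to +40, y -30 to +30 mm. A screw nobody measured sets its height: free top 38 to 58 mm above the bench. It is sprung: yields straight down about 3 N per mm, at most 8 mm; the screw setting does not move.
- cone_mid (a point): Bystander: ribbed black rubber belt-stretching cone, 56 mm base diameter, 83 mm tall, standing loose; point on its axis 40 mm up.
- jar_mid (a point): Bystander: small closed glass jar, 50 mm diameter, 60 mm tall, standing loose; point at its centre 30 mm up.
- hook: Bystander: fixed hook stand 200 mm tall with a steel loop gauge hanging from it, at the left; origin at the middle of its foot.
Not all that is in view belongs to the job. What is shaped like the part that bears ring_mid but green is not meant. Of the things that look like the frame, take the one that is farthest to the robot's right at the start.

How it is judged (in metres and radians):
On the way, in this order (a step that is already met when the one before it is completed fails the run):
1. the ring is carried clear of the bench on the blade (height (world z) of ring_mid above 0.03 m and contact force between ring and blade above 0.1 N), for 0.2 s.
2. the blade, ring still on it and beyond the posts, presses the platform with 2 to 7 N (contact force between blade and frame between 2 and 7 N and horizontal distance between ring_mid and nest below 0.025 m and x of ring_mid in the frame of tip below -0.014 m), for 0.3 s.
3. the blade is drawn back from under the ring (ring centre 12 to 2 mm behind the blade's end) while still pressing the platform with 1 to 8 N (contact force between blade and frame between 1 and 8 N and horizontal distance between ring_mid and nest below 0.006 m and x of ring_mid in the frame of tip between -0.012 and -0.002 m), for 0.1 s.
At the end, for the whole second after the job is handed in: The ring lies flat (within 0.06 rad) and still on the platform, centred within 5 mm of the nest; the blade lies flat and still on the bench, handle centre less than 28 mm up (horizontal distance between ring_mid and nest below 0.005 m and angle between ring_mid's own z axis and vertical below 0.06 rad and contact force between ring and frame above 0.1 N and linear speed of each of ring, blade below 0.01 m/s and height (world z) of grip below 0.028 m and angle between grip's own z axis and vertical below 0.05 rad); the robot touches nothing.
It fails at once if blade or handle pressed on the frame, its posts or platform with more than 10 N (contact force between blade and frame above 10 N).
It fails at once if blade tilted more than 0.2 rad (angle between grip's own z axis and vertical above 0.2 rad).
It fails at once if ring tipped more than 0.35 rad (angle between ring_mid's own z axis and vertical above 0.35 rad).
It fails at once if the fingers or arm touch the ring (contact force between any of the fingers, the arm and ring above 0.2 N).
It fails at once if cone or jar pushed more than 15 mm, or the hook stand struck (distance of any of cone_mid, jar_mid from where it was at the start of the episode above 0.015 m or contact force between any of the arm, the fingers, blade and hook above 1 N).
It also fails if it takes over 64 s, if anything falls off the work surface, if the arm or the gripper's body presses on something with over 40 N, if the wrist force passes 120 N, or if a joint passes its speed limit or range.

## Working session

There is one attempt and no reset: what is moved stays moved. The work goes in short steps, Python scripts to look and compute and a tool call to move; the robot and the scene stay as the last step left them, time stands still between calls to the robot, and variables do not carry over. Pictures are saved under pics/ and viewed, about 8 in all and at most 12, crops included, and the job is handed in when it is done.

Besides the shell and the picture viewer there is one more tool, called after "Call:" in YAML: its name, and indented under it one key for each argument. arm_command: Moves the arm, as the interface text tells. Its arguments: {"type":"object","properties":{"series":{"type":"array","items":{"type":"object","properties":{"x":{"type":"number"},"y":{"type":"number"},"z":{"type":"number"},"ax":{"type":"number"},"ay":{"type":"number"},"az":{"type":"number"},"grip":{"type":"number"}}}},"newtons":{"type":"number"}},"required":["series"]}

```bash
ls; mkdir -p pics; python3 - <<'E'
from plant import bot
import cv2
s=bot.sense();print(s)
for n in("top","scene"):
    im=bot.snapshot(n);cv2.imwrite(f"pics/{n}0.png",im[:,:,::-1])
    c=bot.get_calibration(n);print(n,c)
print(bot.get_calibration("wrist"))
E
```

```text
pics
{'clock': 0.0, 'qpos': array([-1.11244492e+00,  3.53656227e-01,  1.63414235e+00, -1.27673138e-05,
        1.15514123e+00, -2.41069183e-03]), 'joint_velocities': array([ 1.00538693e-03,  9.19257662e-04,  1.13541701e-03,  5.98486629e-06,
        8.73491067e-04, -6.74255941e-04]), 'effort': array([ 2.62602647e-03, -5.93819225e+01, -3.34224129e+01,  6.98309555e-02,
        2.32580840e-02, -1.07697340e-04]), 'tcp_pos': array([ 277.72383899, -559.49798909,  301.95502785]), 'eef_rot': array([ 8.49892591e-01, -5.26955530e-01, -5.74701621e-04, -3.51373088e-04]), 'contact_force': array([-0.08932906, -0.44375722,  0.25946147]), 'moment': array([-0.0432657 ,  0.05051036, -0.03017965]), 'gripper_width': 92.10734593124405}
top {'intrinsics': array([[508.51111061,   0.        , 325.97234159],
       [  0.        , 508.51111061, 241.71767437],
       [  0.        ,   0.        ,   1.        ]]), 'distortion': array([-0.0276652,  0.       ,  0.       ,  0.       ,  0.       ]), 'pose': array([[-1.45721785e-02, -9.95237776e-01,  9.63816440e-02,
         4.98142799e+02],
       [-9.99893730e-01,  
[... 764 characters left out ...]
 [ 0.00000000e+00,  0.00000000e+00,  0.00000000e+00,
         1.00000000e+00]])}
{'intrinsics': array([[394.1205398 ,   0.        , 319.52732484],
       [  0.        , 394.1205398 , 235.92932188],
       [  0.        ,   0.        ,   1.        ]]), 'distortion': array([-0.08961185,  0.        ,  0.        ,  0.        ,  0.        ]), 'tool_from_camera': array([[ 9.99999713e-01,  7.33105624e-04,  1.90776509e-04,
         2.21424712e+00],
       [-7.57509546e-04,  9.66309747e-01,  2.57380844e-01,
        -7.04365089e+01],
       [ 4.33814370e-06, -2.57380914e-01,  9.66310025e-01,
        -8.22018451e+01],
       [ 0.00000000e+00,  0.00000000e+00,  0.00000000e+00,
         1.00000000e+00]])}
```

View pics/top0.png

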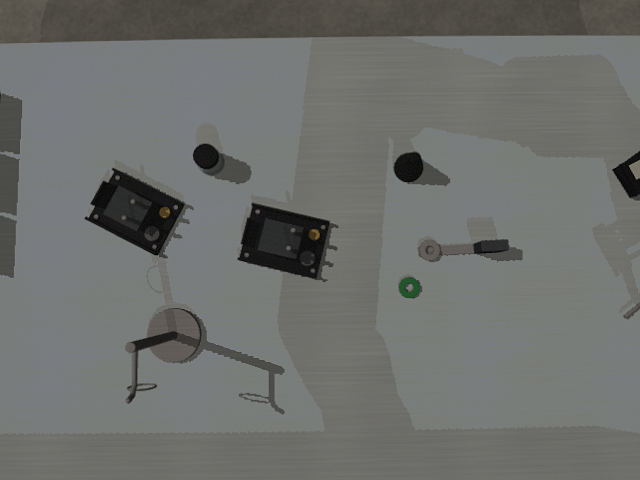

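View pics/scene0.png

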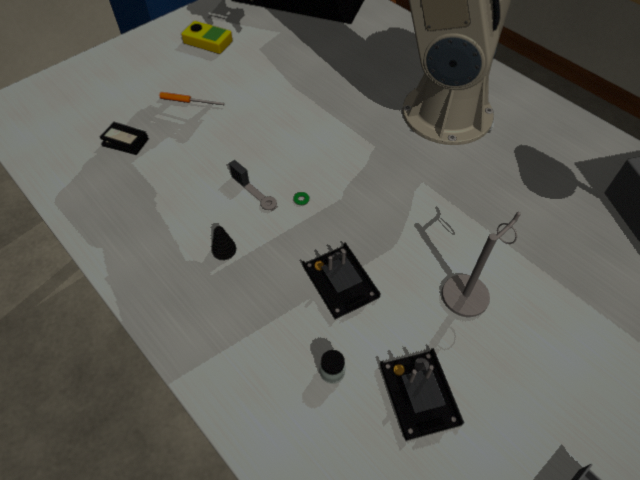

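The top view shows the target frame, the right-hand one, at about (287,240), with its posts near (292,231) and (289,245) and its entry side to the right. The ring is at (429,250) on the blade, the handle at (491,246). The cone is at (408,167), the jar at (207,157), the green decoy at (409,287) and the hook at lower left.

```bash
cat > h.py <<'E'
import numpy as np, cv2
from plant import bot
from scipy.spatial.transform import Rotation as R
def campose(n,s=None):
    c=bot.get_calibration(n)
    if n!="wrist": return c,c["pose"]
    T=np.eye(4);T[:3,:3]=R.from_quat(s["eef_rot"]).as_matrix();T[:3,3]=s["tcp_pos"]
    return c,T@c["tool_from_camera"]
def px2w(n,uv,z,s=None):
    c,P=campose(n,s)
    u=cv2.undistortPoints(np.array(uv,float).reshape(-1,1,2),c["intrinsics"],c["distortion"])[:,0]
    d=np.c_[u,np.ones(len(u))]@P[:3,:3].T
    t=(np.broadcast_to(z,len(u))-P[2,3])/d[:,2]
    return P[:3,3]+d*t[:,None]
def w2px(n,p,s=None):
    c,P=campose(n,s);Q=np.linalg.inv(P)
    return cv2.projectPoints(np.array(p,float).reshape(-1,3),cv2.Rodrigues(Q[:3,:3])[0],Q[:3,3],c["intrinsics"],c["distortion"])[0][:,0]
def snap(n,name):
    s=bot.sense();im=bot.snapshot(n)[:,:,::-1];cv2.imwrite(f"pics/{name}.png",im);np.save(f"pics/{name}.npy",{k:s[k] for k in("tcp_pos","eef_rot")},allow_pickle=True);return s,im
E
python3 - <<'E'
from h import *
np.set_printoptions(suppress=True,precision=1)
print("ring,handle",px2w("top",[(429,250),(491,246)],[6,50]))
print("posts",px2w("top",[(292,231),(289,245)],84))
print("frame",px2w("top",[(287,240)],20), "jar cone hook",px2w("top",[(207,157),(408,167),(174,334)],[60,80,5]))
im=cv2.imread("pics/top0.png")[190:310,220:530]
im=np.clip(im.astype(float)*2.0,0,255).astype(np.uint8)
cv2.imwrite("pics/c0.png",cv2.resize(im,None,fx=2.58,fy=2.58,interpolation=cv2.INTER_CUBIC))
E
```

```text
ring,handle [[ 571.9  -77.9    6. ]
 [ 574.  -181.    50. ]]
posts [[602.3 174.2  84. ]
 [578.  179.6  84. ]]
frame [[593.2 187.8  20. ]] jar cone hook [[742.1 328.5  60. ]
 [713.4 -30.8  80. ]
 [422.4 400.2   5. ]]
```

View pics/c0.png

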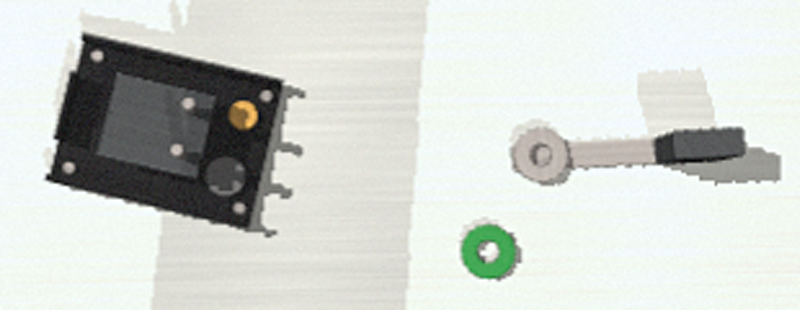

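Call:
arm_command:
  series:
    - {"x": 15, "y": 22, "z": -2, "az": 3}
    - {"x": 15, "y": 22, "z": -2, "az": 3}
    - {"x": 15, "y": 22, "z": -2, "az": 3}
    - {"x": 15, "y": 22, "z": -2, "az": 3}
    - {"x": 15, "y": 22, "z": -2, "az": 3}
    - {"x": 15, "y": 22, "z": -2, "az": 3}
    - {"x": 15, "y": 22, "z": -2, "az": 3}
    - {"x": 15, "y": 22, "z": -2, "az": 3}
    - {"x": 15, "y": 22, "z": -2, "az": 3}
    - {"x": 15, "y": 22, "z": -2, "az": 3}

```text
invalid input
```

Call:
arm_command:
  series:
    - {"x": 16, "y": 24, "z": -4, "az": 4}
    - {"x": 16, "y": 24, "z": -4, "az": 4}
    - {"x": 16, "y": 24, "z": -4, "az": 4}
    - {"x": 16, "y": 24, "z": -4, "az": 4}
    - {"x": 16, "y": 24, "z": -4, "az": 4}
    - {"x": 16, "y": 24, "z": -4, "az": 4}
    - {"x": 16, "y": 24, "z": -4, "az": 4}
    - {"x": 16, "y": 24, "z": -4, "az": 4}
    - {"x": 18, "y": 28, "z": -4, "az": 1.6}
    - {}

```text
invalid input
```

```bash
python3 - <<'E'
from h import *
s,im=snap("wrist","w1");print(s["tcp_pos"],s["eef_rot"],s["clock"])
cv2.imwrite("pics/w1b.png",np.clip(im.astype(float)*1.6,0,255).astype(np.uint8))
E
```

```text
[ 277.77928984 -559.50944612  302.03091295] [ 8.49898934e-01 -5.26945367e-01 -5.18440398e-04 -3.36012854e-04] 0.1
```

View pics/w1b.png

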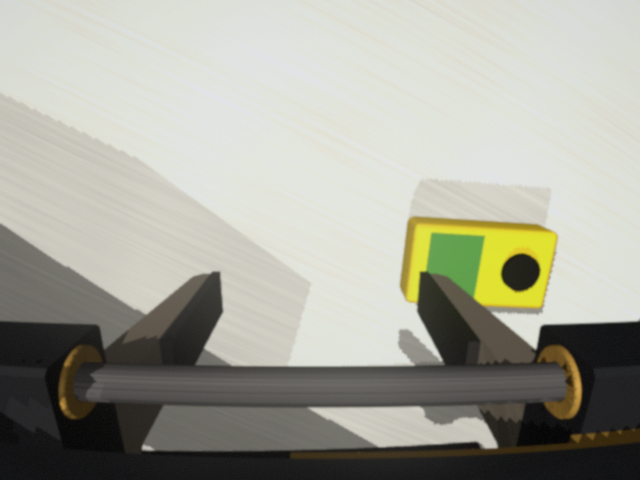

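Call:
arm_command:
  series:
    - {"x": 15, "y": 18, "z": -2, "ax": 0, "ay": 0, "az": 3, "grip": 0}
    - {"x": 15, "y": 18, "z": -2, "ax": 0, "ay": 0, "az": 3, "grip": 0}
    - {"x": 15, "y": 18, "z": -2, "ax": 0, "ay": 0, "az": 3, "grip": 0}
    - {"x": 15, "y": 18, "z": -2, "ax": 0, "ay": 0, "az": 3, "grip": 0}
    - {"x": 15, "y": 18, "z": -2, "ax": 0, "ay": 0, "az": 3, "grip": 0}
    - {"x": 15, "y": 18, "z": -2, "ax": 0, "ay": 0, "az": 3, "grip": 0}
    - {"x": 15, "y": 18, "z": -2, "ax": 0, "ay": 0, "az": 3, "grip": 0}
    - {"x": 15, "y": 18, "z": -2, "ax": 0, "ay": 0, "az": 3, "grip": 0}
    - {"x": 15, "y": 18, "z": -2, "ax": 0, "ay": 0, "az": 3, "grip": 0}
    - {"x": 15, "y": 18, "z": -2, "ax": 0, "ay": 0, "az": 3, "grip": 0}

```text
clock: 0.98
tcp_pos: [428.4, -378.8, 282.4]
eef_rot: [0.958, -0.288, -0.0, -0.0]
contact_force: [0.5, -0.7, -0.9]
gripper_width: 91.8
```

Call:
arm_command:
  newtons: 30
  series:
    - {"x": 16, "y": 20, "z": -4, "ax": 0, "ay": 0, "az": 4, "grip": 0}
    - {"x": 16, "y": 20, "z": -4, "ax": 0, "ay": 0, "az": 4, "grip": 0}
    - {"x": 16, "y": 20, "z": -4, "ax": 0, "ay": 0, "az": 4, "grip": 0}
    - {"x": 16, "y": 20, "z": -4, "ax": 0, "ay": 0, "az": 4, "grip": 0}
    - {"x": 16, "y": 20, "z": -4, "ax": 0, "ay": 0, "az": 4, "grip": 0}
    - {"x": 16, "y": 20, "z": -4, "ax": 0, "ay": 0, "az": 4, "grip": 0}
    - {"x": 16, "y": 20, "z": -4, "ax": 0, "ay": 0, "az": 4, "grip": 0}
    - {"x": 16, "y": 20, "z": -4, "ax": 0, "ay": 0, "az": 4, "grip": 0}
    - {"x": 17, "y": 20, "z": -4, "ax": 0, "ay": 0, "az": 1.6, "grip": 0}
    - {"x": 0, "y": 0, "z": 0, "ax": 0, "ay": 0, "az": 0, "grip": 0}

```text
clock: 1.82
tcp_pos: [574.9, -196.7, 245.7]
eef_rot: [1.0, 0.002, 0.0, -0.001]
contact_force: [-0.6, -0.5, 0.1]
gripper_width: 91.9
```

```bash
python3 - <<'E'
from h import *
s,im=snap("wrist","w2");print(s["tcp_pos"],s["eef_rot"],s["clock"],s["joint_velocities"])
cv2.imwrite("pics/w2b.png",np.clip(im.astype(float)*1.6,0,255).astype(np.uint8))
E
```

```text
[ 574.90357653 -196.6966327   245.74412792] [ 9.99997793e-01  1.99342673e-03  6.27008459e-05 -6.59928913e-04] 1.8167 [-0.05253314 -0.0221233   0.02320305 -0.03022832  0.01612331 -0.0120842 ]
```

```bash
python3 - <<'E'
from h import *
bot.snapshot("wrist")
s,im=snap("wrist","w2");print(s["tcp_pos"],s["eef_rot"],s["clock"],s["joint_velocities"])
cv2.imwrite("pics/w2b.png",np.clip(im.astype(float)*1.6,0,255).astype(np.uint8))
E
```

```text
[ 573.01164703 -199.11798886  246.20599911] [ 9.99999634e-01  6.95035879e-04 -4.93471549e-04 -7.01370615e-05] 1.9167 [-0.02954444 -0.01248847  0.00826218 -0.00276854  0.00202227 -0.00228358]
```

View pics/w2b.png

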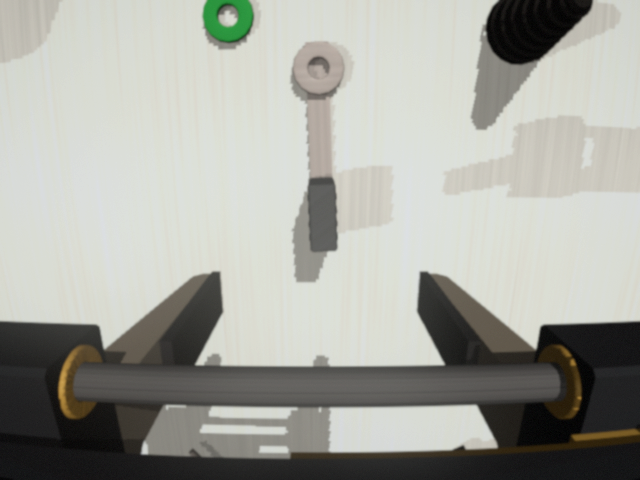

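The wrist view shows the ring at (318,68), the blade at columns ~308-331, and the handle at rows 178-250, centred near column 322.

```bash
python3 - <<'E'
from h import *
np.set_printoptions(suppress=True,precision=2,linewidth=150)
im=cv2.imread("pics/w2.png");s=np.load("pics/w2.npy",allow_pickle=True).item()
hsv=im.astype(int)
g=cv2.cvtColor(im,cv2.COLOR_BGR2GRAY)
for r in (150,170,174,178,182,186,190,200,220,240,246,250,252): print(r,g[r,296:346:2])
for r in (110,130,150): print(r,(im[r,300:340,2].astype(int)-im[r,300:340,0])[::2])
# chroma mask for steel ring (reddish vs white background)
print(im[60,285:352:3].tolist())
print(w2px("wrist",[[574,-181,50],[572,-78,6]],s))
E
```

```text
150 [139 139 139 139 139 137 112 105 107 108 107 106 108 110 109 107 108 113 128 135 137 139 138 139 139]
170 [139 139 139 139 139 137 131 112 106 108 108 107 107 110 109 108 108 109 122 129 136 138 138 135 133]
174 [139 139 139 139 138 139 129 103 106 107 106 105 105 108 105  98  98  99 117 128 130 130 128 129 132]
178 [139 139 139 139 139 138 119  76  65  63  60  58  56  56  56  53  53  55  80 123 130 129 127 129 132]
182 [139 139 139 139 139 137 101  51  47  47  48  47  48  48  48  48  47  48  50  93 128 129 127 129 131]
186 [138 138 139 139 138 129  76  58  59  59  59  59  59  60  59  60  60  62  60  68 119 129 127 129 132]
190 [139 139 138 138 135 122  69  58  59  60  60  61  60  61  61  61  60  59  59  61 116 129 127 129 131]
200 [138 139 139 129  97  89  61  57  60  60  59  59  60  59  59  59  60  59  60  59 100 127 127 129 131]
220 [ 95  93  93  93  93  93  82  55  59  60  60  59  59  59  60  60  60  60  61  58  76 121 126 129 129]
240 [ 92  91  92  92  92  93  87  60  58  60  59  60  60  60  60  61  61  61  61  60  73 128 138 138 139]
246 [ 92  91  92  93  93  93  92  73  59
[... 180 characters left out ...]
  92  92  92  93  93  93  91  84  80  81  82  83  84  87  98 126 132 132 133 137 138 138 138 139]
110 [ 2  1  1  4 11 13 12 11 12 11 12 11 12 11 12 10  8  6  3  3]
130 [ 1  1  1  3  8 11 12 11 11 11 11 11 12 12 11 10  8  4  2  2]
150 [ 0  1  0  1  4 10 11 11 11 11 11 11 12 11 11 11  7  3  1  1]
[[133, 139, 137], [133, 138, 137], [133, 138, 136], [100, 105, 109], [101, 105, 113], [101, 106, 113], [101, 106, 113], [100, 106, 112], [83, 88, 94], [47, 50, 54], [51, 54, 57], [58, 61, 64], [62, 65, 69], [56, 59, 63], [82, 87, 92], [100, 105, 111], [100, 105, 112], [101, 106, 113], [100, 105, 112], [98, 103, 108], [116, 122, 124], [119, 125, 127], [123, 129, 130]]
[[322.1  205.24]
 [319.68  63.52]]
```

```bash
python3 - <<'E'
from h import *
np.set_printoptions(suppress=True,precision=2,linewidth=150)
im=cv2.imread("pics/w2.png");s=np.load("pics/w2.npy",allow_pickle=True).item()
d=cv2.GaussianBlur(im,(3,3),0).astype(int);d=(d[:,:,2]-d[:,:,0])
m=((d>7)&(d<30)).astype(np.uint8);m[:,:285]=0;m[:,352:]=0;m[180:]=0
# blade edges
L=[];Rr=[]
for r in range(105,172,4):
    c=np.where(m[r])[0];L.append((c.min()-.5,r));Rr.append((c.max()+.5,r))
mid=(np.array(L)+Rr)/2
W=px2w("wrist",mid,3,s); wl=px2w("wrist",L,3,s)[:,0]-px2w("wrist",Rr,3,s)[:,0]
p=np.polyfit(W[:,1],W[:,0],1);print("blade dx/dy",p,"yaw",90-np.degrees(np.arctan(p[0])),"w",wl.mean())
rm=m.copy();rm[97:]=0
cs,_=cv2.findContours(rm,cv2.RETR_EXTERNAL,cv2.CHAIN_APPROX_NONE);c=max(cs,key=cv2.contourArea)
c=c[c[:,0,1]<88];e=cv2.fitEllipse(c);print("ring ell",e,px2w("wrist",[e[0]],7,s))
H=px2w("wrist",[(307.2,190),(334.9,190),(309.5,246),(336.6,246),(321,183.8),(324,251)],50,s);print(H)
e3=px2w("top",[(220+540/2.58,190+155/2.58)],9);print("ring top cam",e3)
E
```

```text
blade dx/dy [ -0.03 568.24] yaw 91.88363150735756 w -19.517625979394506
ring ell ((321.0794677734375, 66.45262908935547), (51.21116638183594, 57.660064697265625), 83.86382293701172) [[573.08 -80.32   7.  ]]
[[ 563.38 -170.04   50.  ]
 [ 583.05 -170.     50.  ]
 [ 564.84 -211.45   50.  ]
 [ 584.79 -211.4    50.  ]
 [ 573.17 -165.61   50.  ]
 [ 575.54 -215.27   50.  ]]
ring top cam [[571.5  -77.89   9.  ]]
```

Call:
arm_command:
  newtons: 60
  series:
    - {"x": 1, "y": 9, "z": 0, "ax": 0, "ay": 0, "az": 2, "grip": 0}
    - {"x": 0, "y": 0, "z": -22, "ax": 0, "ay": 0, "az": 0, "grip": 0}
    - {"x": 0, "y": 0, "z": -25, "ax": 0, "ay": 0, "az": 0, "grip": 0}
    - {"x": 0, "y": 0, "z": -25, "ax": 0, "ay": 0, "az": 0, "grip": 0}
    - {"x": 0, "y": 0, "z": -25, "ax": 0, "ay": 0, "az": 0, "grip": 0}
    - {"x": 0, "y": 0, "z": -20, "ax": 0, "ay": 0, "az": 0, "grip": 0}
    - {"x": 0, "y": 0, "z": -20, "ax": 0, "ay": 0, "az": 0, "grip": 0}
    - {"x": 0, "y": 0, "z": -15, "ax": 0, "ay": 0, "az": 0, "grip": 0}
    - {"x": 0, "y": 0, "z": 0, "ax": 0, "ay": 0, "az": 0, "grip": 0}
    - {"x": 0, "y": 0, "z": 0, "ax": 0, "ay": 0, "az": 0, "grip": 0}

```text
clock: 2.8
tcp_pos: [573.2, -191.1, 94.5]
eef_rot: [1.0, 0.017, -0.001, -0.0]
contact_force: [0.2, -0.0, 1.1]
gripper_width: 91.8
```

Call:
arm_command:
  newtons: 10
  series:
    - {"x": 0, "y": 0, "z": 0, "ax": 0, "ay": 0, "az": 0, "grip": 120}
    - {"x": 0, "y": 0, "z": 0, "ax": 0, "ay": 0, "az": 0, "grip": 150}
    - {"x": 0, "y": 0, "z": 0, "ax": 0, "ay": 0, "az": 0, "grip": 165}
    - {"x": 0, "y": 0, "z": 0, "ax": 0, "ay": 0, "az": 0, "grip": 175}
    - {"x": 0, "y": 0, "z": 0, "ax": 0, "ay": 0, "az": 0, "grip": 185}
    - {"x": 0, "y": 0, "z": 0, "ax": 0, "ay": 0, "az": 0, "grip": 195}
    - {"x": 0, "y": 0, "z": 0, "ax": 0, "ay": 0, "az": 0, "grip": 205}
    - {"x": 0, "y": 0, "z": 0, "ax": 0, "ay": 0, "az": 0, "grip": 215}
    - {"x": 0, "y": 0, "z": 0, "ax": 0, "ay": 0, "az": 0, "grip": 255}
    - {"x": 0, "y": 0, "z": 0, "ax": 0, "ay": 0, "az": 0, "grip": 255}

```text
clock: 3.63
tcp_pos: [573.9, -190.8, 94.6]
eef_rot: [1.0, 0.017, -0.0, -0.0]
contact_force: [0.5, 0.7, -0.0]
gripper_width: 27.3
```

Call:
arm_command:
  newtons: 60
  series:
    - {"x": 0, "y": 0, "z": 0, "ax": 0, "ay": 0, "az": 0, "grip": 255}
    - {"x": 0, "y": 0, "z": 0, "ax": 0, "ay": 0, "az": 0, "grip": 255}
    - {"x": 0, "y": 0, "z": 0, "ax": 0, "ay": 0, "az": 0, "grip": 255}
    - {"x": 0, "y": 0, "z": 0, "ax": 0, "ay": 0, "az": 0, "grip": 255}
    - {"x": 0, "y": 0, "z": 0, "ax": 0, "ay": 0, "az": 0, "grip": 255}
    - {"x": 0, "y": 0, "z": 0, "ax": 0, "ay": 0, "az": 0, "grip": 255}
    - {"x": 0, "y": 0, "z": 0, "ax": 0, "ay": 0, "az": 0, "grip": 255}
    - {"x": 0, "y": 0, "z": 0, "ax": 0, "ay": 0, "az": 0, "grip": 255}
    - {"x": 0, "y": 0, "z": 0, "ax": 0, "ay": 0, "az": 0, "grip": 255}
    - {"x": 0, "y": 0, "z": 0, "ax": 0, "ay": 0, "az": 0, "grip": 255}

```text
clock: 4.47
tcp_pos: [573.9, -190.8, 94.7]
eef_rot: [1.0, 0.017, 0.0, 0.0]
contact_force: [1.2, -0.3, -1.3]
gripper_width: 19.6
```

```bash
python3 - <<'E'
from h import *
s,im=snap("wrist","w3");print(s)
cv2.imwrite("pics/w3b.png",np.clip(im.astype(float)*1.6,0,255).astype(np.uint8)[:300])
E
```

```text
{'clock': 4.4667, 'qpos': array([-3.23465147e-01,  5.81801567e-01,  1.81354484e+00,  1.52661504e-05,
        7.46179886e-01, -3.58364088e-01]), 'joint_velocities': array([-0.00017641,  0.00019732,  0.00090159,  0.00090807,  0.00035967,
       -0.00025505]), 'effort': array([ 4.06656030e-02, -6.45454788e+01, -2.24805254e+01,  2.01544556e-02,
        3.81761603e-01, -3.98930116e-02]), 'tcp_pos': array([ 573.93801636, -190.82169906,   94.68383792]), 'eef_rot': array([9.99847859e-01, 1.74429811e-02, 3.30019185e-05, 6.20972740e-06]), 'contact_force': array([ 1.23754708, -0.30218817, -1.25325747]), 'moment': array([-0.10271473, -0.25144961, -0.0323481 ]), 'gripper_width': 19.61049220376566}
```

View pics/w3b.png

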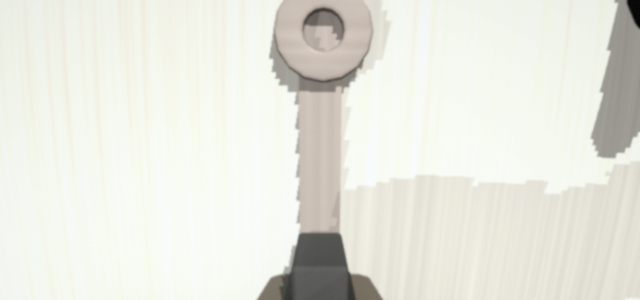

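The blade is gripped at 19.6 mm, with the ring at (323,30) undisturbed. Next I lift gently.

Call:
arm_command:
  series:
    - {"x": 0, "y": 0, "z": 3, "ax": 0, "ay": 0, "az": 0, "grip": 255}
    - {"x": 0, "y": 0, "z": 6, "ax": 0, "ay": 0, "az": 0, "grip": 255}
    - {"x": 0, "y": 0, "z": 10, "ax": 0, "ay": 0, "az": 0, "grip": 255}
    - {"x": 0, "y": 0, "z": 15, "ax": 0, "ay": 0, "az": 0, "grip": 255}
    - {"x": 0, "y": 0, "z": 18, "ax": 0, "ay": 0, "az": 0, "grip": 255}
    - {"x": 0, "y": 0, "z": 18, "ax": 0, "ay": 0, "az": 0, "grip": 255}
    - {"x": 0, "y": 0, "z": 17, "ax": 0, "ay": 0, "az": 0, "grip": 255}
    - {"x": 0, "y": 0, "z": 13, "ax": 0, "ay": 0, "az": 0, "grip": 255}
    - {"x": 0, "y": 0, "z": 10, "ax": 0, "ay": 0, "az": 0, "grip": 255}
    - {"x": 0, "y": 0, "z": 5, "ax": 0, "ay": 0, "az": 0, "grip": 255}

```text
clock: 5.35
tcp_pos: [574.3, -191.0, 211.5]
eef_rot: [1.0, 0.017, 0.001, 0.0]
contact_force: [1.1, -0.2, -3.8]
gripper_width: 19.9
```

```bash
python3 - <<'E'
from h import *
np.set_printoptions(suppress=True,precision=2)
for i in range(4): s,im=snap("wrist","w4");print(s["tcp_pos"],s["contact_force"],s["moment"])
# frame pose from top posts
P=px2w("top",[(220+188/2.58,190+103/2.58),(220+176/2.58,190+150/2.58)],84);print(P)
d=P[0]-P[1];print(np.linalg.norm(d[:2]),"post-line perp yaw",np.degrees(np.arctan2(d[0],-d[1])), "mid",P.mean(0))
a=px2w("wrist",[(322,68)],0,np.load("pics/w2.npy",allow_pickle=True).item())
E
```

```text
[ 574.3  -190.96  211.49] [ 1.13 -0.15 -3.84] [-0.01 -0.13 -0.01]
[ 574.43 -191.01  211.61] [-0.51 -0.41 -1.49] [-0.12 -0.1  -0.01]
[ 574.19 -190.89  210.56] [ 0.17 -0.3  -2.48] [-0.15 -0.03 -0.03]
[ 573.79 -190.76  209.66] [-0.27 -0.38 -3.5 ] [-0.14 -0.04  0.02]
[[604.14 172.72  84.  ]
 [572.61 181.01  84.  ]]
32.60165986645792 post-line perp yaw 75.27332550915251 mid [588.38 176.87  84.  ]
```

Call:
arm_command:
  series:
    - {"x": -1, "y": 3, "z": 1.5, "ax": 0, "ay": 0, "az": -0.3, "grip": 255}
    - {"x": -1.5, "y": 6, "z": 1.5, "ax": 0, "ay": 0, "az": -0.6, "grip": 255}
    - {"x": -2, "y": 9, "z": 1.5, "ax": 0, "ay": 0, "az": -0.8, "grip": 255}
    - {"x": -3, "y": 12, "z": 1.5, "ax": 0, "ay": 0, "az": -0.8, "grip": 255}
    - {"x": -4, "y": 15, "z": 1.5, "ax": 0, "ay": 0, "az": -0.8, "grip": 255}
    - {"x": -4.5, "y": 18, "z": 1.5, "ax": 0, "ay": 0, "az": -0.8, "grip": 255}
    - {"x": -5, "y": 20, "z": 1.5, "ax": 0, "ay": 0, "az": -0.8, "grip": 255}
    - {"x": -5, "y": 20, "z": 1.5, "ax": 0, "ay": 0, "az": -0.8, "grip": 255}
    - {"x": -5, "y": 20, "z": 1.5, "ax": 0, "ay": 0, "az": -0.8, "grip": 255}
    - {"x": -5, "y": 20, "z": 1.5, "ax": 0, "ay": 0, "az": -0.8, "grip": 255}

```text
clock: 6.38
tcp_pos: [537.1, -46.5, 224.3]
eef_rot: [0.999, -0.047, -0.001, -0.0]
contact_force: [0.4, -1.1, -2.9]
gripper_width: 19.8
```

Call:
arm_command:
  series:
    - {"x": -5, "y": 20, "z": 1.5, "ax": 0, "ay": 0, "az": -0.8, "grip": 255}
    - {"x": -5, "y": 20, "z": 1.5, "ax": 0, "ay": 0, "az": -0.8, "grip": 255}
    - {"x": -5, "y": 20, "z": 1.5, "ax": 0, "ay": 0, "az": -0.8, "grip": 255}
    - {"x": -5, "y": 20, "z": 1.5, "ax": 0, "ay": 0, "az": -0.8, "grip": 255}
    - {"x": -5, "y": 20, "z": 1.5, "ax": 0, "ay": 0, "az": -0.8, "grip": 255}
    - {"x": -4, "y": 17, "z": 1.5, "ax": 0, "ay": 0, "az": -0.8, "grip": 255}
    - {"x": -3.5, "y": 14, "z": 1.5, "ax": 0, "ay": 0, "az": -0.8, "grip": 255}
    - {"x": -2.5, "y": 11, "z": 1.5, "ax": 0, "ay": 0, "az": -0.8, "grip": 255}
    - {"x": -2, "y": 7, "z": 1.5, "ax": 0, "ay": 0, "az": -0.8, "grip": 255}
    - {"x": -1, "y": 4, "z": 1.5, "ax": 0, "ay": 0, "az": -0.8, "grip": 255}

```text
clock: 7.22
tcp_pos: [499.0, 106.3, 239.4]
eef_rot: [0.993, -0.116, -0.001, 0.0]
contact_force: [-0.1, 0.5, -3.0]
gripper_width: 19.5
```

```bash
python3 - <<'E'
from h import *
np.set_printoptions(suppress=True,precision=4)
for i in range(5): s,im=snap("wrist","w5");print(s["tcp_pos"],s["eef_rot"])
cv2.imwrite("pics/w5b.png",np.clip(im.astype(float)*2,0,255).astype(np.uint8)[:320])
E
```

```text
[499.0318 106.3398 239.3755] [ 0.9933 -0.1159 -0.0006  0.    ]
[499.2803 106.445  239.7113] [ 0.9932 -0.1165 -0.0003 -0.0001]
[499.5512 105.8507 239.6517] [ 0.9933 -0.1156 -0.0001  0.    ]
[499.6731 105.3727 239.5689] [ 0.9933 -0.1155 -0.0001  0.0001]
[499.7666 105.0639 239.5238] [ 0.9933 -0.1156 -0.0001  0.0001]
```

View pics/w5b.png

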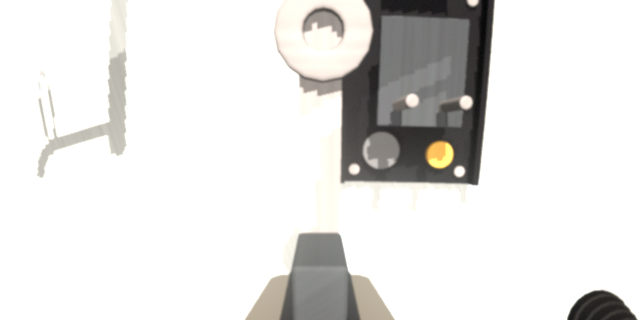

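The view shows post tops at (412,101) and (466,102), the ring at (323,30) still seated, and platform corners at (383,17), (467,19), (377,125) and (463,127).

```bash
cat > m.py <<'E'
from h import *
np.set_printoptions(suppress=True,precision=2)
s=np.load("pics/w5.npy",allow_pickle=True).item();im=cv2.imread("pics/w5.png");g=cv2.cvtColor(im,cv2.COLOR_BGR2GRAY)
def cen(c,r,w=9,th=75):
    p=g[r-w:r+w+1,c-w:c+w+1].astype(float);m=p>th
    n,l,st,ce=cv2.connectedComponentsWithStats(m.astype(np.uint8));k=l[w,w];print("blob",st[k]);return ce[k]+[c-w,r-w]
for th in(75,95):
    a,b=cen(412,101,th=th),cen(466,102,th=th)
    P=px2w("wrist",[a,b],84,s);d=P[1]-P[0];print(a,b,P,"sep",np.linalg.norm(d),"yaw",np.degrees(np.arctan2(d[0],-d[1])),"gate",P.mean(0))
# base screw heads z~8? edges : base side edges at flange
print("tool x yaw",R.from_quat(s["eef_rot"]).as_matrix()[:,0])
for r in (120,160,200): print(r,g[r,296:348:2])
print(g[102,400:425],g[102,455:478])
# blade mid at rows
dd=cv2.GaussianBlur(im,(3,3),0).astype(int);dd=dd[:,:,2]-dd[:,:,0]
for r in(100,120,140,160,180,200,220): print(r,dd[r,294:350:2])
E
python3 m.py
```

```text
blob [  1   1  16  15 173]
blob [  2   2  14  14 149]
[411.73  99.73] [465.42 101.56] [[571.94 178.3   84.  ]
 [602.84 170.59  84.  ]] sep 31.847729653137794 yaw 75.99968480230896 gate [587.39 174.44  84.  ]
blob [  3   2  13  13 133]
blob [  3   3  12  13 121]
[411.89  99.85] [465.56 101.67] [[572.01 178.21  84.  ]
 [602.91 170.51  84.  ]] sep 31.842592160767747 yaw 76.01555965337319 gate [587.46 174.36  84.  ]
tool x yaw [ 0.97 -0.23 -0.  ]
120 [163 156 144 143 143 145 146 145 144 142 141 141 143 146 146 145 143 141
 141 143 146 145 130  63  39  38]
160 [179 172 147 142 143 144 145 144 143 142 141 141 133 130 131 130 128 127
 127 128 130 129 104  51  46  45]
200 [179 176 152 141 142 144 144 144 143 141 132 127 130 130 131 130 128 127
 128 129 129 130 147 177 179 179]
[ 55  54  54  54  57  73  96 114 121 121 122 121 122 123 124 125 122 114
  94  74  65  63  63  66  67] [ 45  44  44  53  77 106 122 126 125 123 123 123 124 125 125 124 112  82
  44  20  14  13  12]
100 [ 9 10 11 13 14 14 14 13 13 13 12 13 13 14 13 13 14 14 14 13 14 15 14 13
  8  2  2  3]
120 [ 9  9 10 14 14 13 14 14 14 14 14 13 13 14 15 14 15 14 15 14 15 15 15 14
  7  3  3  2]
140 [ 8  6  7 12 13 14 13 14 14 14 14 14 14 13 13 14 14 13 13 12 13 13 13 12
  5  3  3  2]
160 [ 6  4  8 13 13 14 14 14 14 14 14 14 14 14 13 13 13 13 12 12 13 13 13 10
  4  2  3  2]
180 [ 6  6  7 11 14 14 13 14 14 14 14 13 13 13 14 13 14 13 13 13 12 13 12  8
  4  4  4  4]
200 [ 2  3  5 10 14 13 15 14 14 14 13 12 12 12 12 13 13 12 13 12 13 13 13  7
  3  1  3  4]
220 [ 1  2  2  8 13 13 14 15 14 14 14 14 12 13 13 12 13 13 12 12 13 13 10  4
  3  3  2  1]
```

```bash
cat > m2.py <<'E'
from m import *
print("-----")
zt=s["tcp_pos"][2]-69-25.7+3
def L(r):
    gg=g[r].astype(float);dr=np.gradient(gg)
    l=290+np.argmin(dr[290:306]); 
    return l,None
M=px2w("wrist",[(319.9,110),(319.4,210)],zt,s);d=M[0]-M[1];print("blade",M,"yaw",np.degrees(np.arctan2(d[1],d[0])))
W=px2w("wrist",[(298.8,110),(341.6,110),(299.2,205),(339.6,205)],zt,s);print("widths",np.linalg.norm(W[0]-W[1]),np.linalg.norm(W[2]-W[3]))
d=W[0]-W[2];e=W[1]-W[3];print("edge yaws",np.degrees(np.arctan2(d[1],d[0])),np.degrees(np.arctan2(e[1],e[0])))
# platform edges
def edge(rows,c0,c1,sg):
    o=[]
    for r in rows:
        gr=np.gradient(cv2.GaussianBlur(g,(3,3),0)[r].astype(float))*sg;o.append((c0+np.argmax(gr[c0:c1]),r))
    o=np.array(o,float);p=np.polyfit(o[:,1],o[:,0],1);return [(np.polyval(p,r),r) for r in(25,85)]
for z in(48,):
  for q in(edge(range(25,90,3),370,392,1),edge(range(25,90,3),458,475,-1)):
    E=px2w("wrist",q,z,s);d=E[0]-E[1];print("plat",q,"yaw",np.degrees(np.arctan2(d[1],d[0])))
E_=px2w("wrist",[(383.,17),(467,19),(377,125),(463,127)],48,s);print(E_,np.linalg.norm(E_[0]-E_[1]),np.linalg.norm(E_[0]-E_[2]))
# ring centre
cir=px2w("wrist",[(323.5,30)],zt+6,s);print("ring",cir)
t=s["tcp_pos"];print("tcp",t)
for n,p in(("M0",M[0]),("ring",cir[0])):
    Rm=R.from_quat(s["eef_rot"]).as_matrix();print(n,"in tool",Rm.T@(p-t))
E
python3 m2.py | sed -n '/-----/,$p'
```

```text
-----
blade [[517.9  181.3  147.82]
 [507.78 139.23 147.82]] yaw 76.48371398613716
widths 18.168954917332933 18.082168669310292
edge yaws 76.3505575136211 76.2292777769299
plat [(np.float64(380.9762845849799), 25), (np.float64(378.1643139469225), 85)] yaw 75.41670214664296
plat [(np.float64(468.87747035573096), 25), (np.float64(464.60869565217365), 85)] yaw 75.92738646780042
[[572.13 234.28  48.  ]
 [625.92 221.97  48.  ]
 [554.39 168.09  48.  ]
 [611.74 154.04  48.  ]] 55.178007696962865 68.5212311236841
ring [[526.29 210.82 153.82]]
tcp [499.77 105.06 239.52]
M0 in tool [  0.16 -78.39  91.68]
ring in tool [   1.56 -109.05   85.67]
```

Call:
arm_command:
  series:
    - {"x": 2, "y": -0.4, "z": 0, "ax": 0, "ay": 0, "az": 0, "grip": 255}
    - {"x": 5, "y": -1, "z": 0, "ax": 0, "ay": 0, "az": -0.1, "grip": 255}
    - {"x": 8, "y": -1.6, "z": 0, "ax": 0, "ay": 0, "az": -0.1, "grip": 255}
    - {"x": 10, "y": -2, "z": 0, "ax": 0, "ay": 0, "az": -0.1, "grip": 255}
    - {"x": 10, "y": -2, "z": 0, "ax": 0, "ay": 0, "az": -0.1, "grip": 255}
    - {"x": 10, "y": -2, "z": 0, "ax": 0, "ay": 0, "az": -0.05, "grip": 255}
    - {"x": 9, "y": -1.7, "z": 0, "ax": 0, "ay": 0, "az": 0, "grip": 255}
    - {"x": 7, "y": -1.3, "z": 0, "ax": 0, "ay": 0, "az": 0, "grip": 255}
    - {"x": 4, "y": -0.8, "z": 0, "ax": 0, "ay": 0, "az": 0, "grip": 255}
    - {"x": 2, "y": -0.3, "z": 0, "ax": 0, "ay": 0, "az": 0, "grip": 255}

```text
clock: 8.3
tcp_pos: [567.6, 91.9, 239.5]
eef_rot: [0.993, -0.12, -0.0, 0.0]
contact_force: [-0.4, -0.4, -2.3]
gripper_width: 19.7
```

Call:
arm_command:
  series:
    - {"x": 0, "y": 0, "z": -3, "ax": 0, "ay": 0, "az": 0, "grip": 255}
    - {"x": 0, "y": 0, "z": -6, "ax": 0, "ay": 0, "az": 0, "grip": 255}
    - {"x": 0, "y": 0, "z": -8, "ax": 0, "ay": 0, "az": 0, "grip": 255}
    - {"x": 0, "y": 0, "z": -9, "ax": 0, "ay": 0, "az": 0, "grip": 255}
    - {"x": 0, "y": 0, "z": -8, "ax": 0, "ay": 0, "az": 0, "grip": 255}
    - {"x": 0, "y": 0, "z": -6, "ax": 0, "ay": 0, "az": 0, "grip": 255}
    - {"x": 0, "y": 0, "z": -4, "ax": 0, "ay": 0, "az": 0, "grip": 255}
    - {"x": 0, "y": 0, "z": -1, "ax": 0, "ay": 0, "az": 0, "grip": 255}
    - {"x": 0, "y": 0, "z": 0, "ax": 0, "ay": 0, "az": 0, "grip": 255}
    - {"x": 0, "y": 0, "z": 0, "ax": 0, "ay": 0, "az": 0, "grip": 255}

```text
clock: 9.13
tcp_pos: [567.1, 92.1, 194.9]
eef_rot: [0.993, -0.12, 0.0, -0.0]
contact_force: [1.0, 0.1, -2.6]
gripper_width: 19.8
```

```bash
python3 - <<'E'
from h import *
np.set_printoptions(suppress=True,precision=4)
for i in range(3): s,im=snap("wrist","w6")
print(s["tcp_pos"],s["eef_rot"],s["contact_force"],s["clock"])
cv2.imwrite("pics/w6b.png",cv2.resize(np.clip(im.astype(float)*1.8,0,255).astype(np.uint8)[:240,200:440],None,fx=2.5,fy=2.5))
E
```

```text
[567.1889  92.1226 195.1028] [ 0.9928 -0.1197  0.0004 -0.0001] [ 0.1862  0.5682 -3.3238] 9.2333
```

View pics/w6b.png

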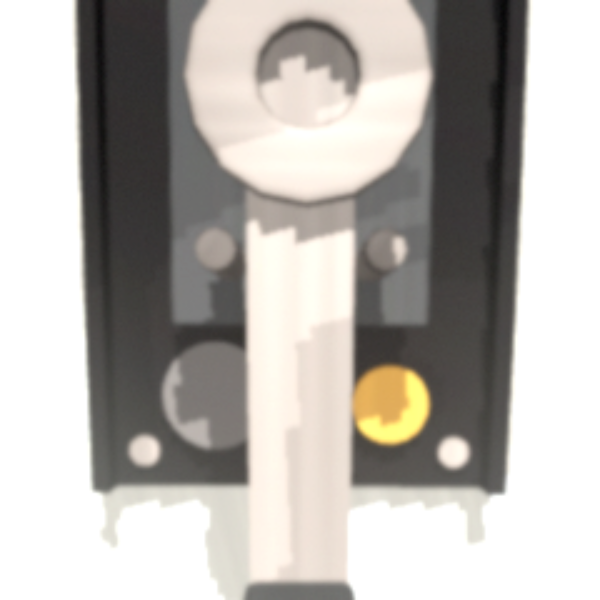

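```bash
python3 - <<'E'
from h import *
s=np.load("pics/w6.npy",allow_pickle=True).item();s5=np.load("pics/w5.npy",allow_pickle=True).item()
P=px2w("wrist",[(200+215/2.5,249/2.5),(200+386/2.5,250/2.5)],84,s);print(P,np.linalg.norm(P[0]-P[1]));G=P.mean(0)
d=P[1]-P[0];yaw=np.arctan2(d[0],-d[1]);f=np.array([np.cos(yaw),np.sin(yaw),0]);print("yaw",np.degrees(yaw))
for z in(38,42,46,50,54,58):
    E=px2w("wrist",[(200+300/2.5,325/2.5),(200+172/2.5,300/2.5),(200+430/2.5,300/2.5)],z,s)
    E5=px2w("wrist",[(381,25),(468.9,25)],z,s5)
    print(z,"near edge",(E[0]-G)@f,"(-14) width",np.linalg.norm(E[1]-E[2]),np.linalg.norm(E5[1]-E5[0]),"(60)")
E
```

```text
[[571.99709772 177.63090698  84.        ]
 [603.17973015 169.84524497  84.        ]] 32.139898847924364
yaw 75.98104451107518
38 near edge -13.745645514877353 (-14) width 60.67303845678956 59.96767262436517 (60)
42 near edge -13.76285814217539 (-14) width 59.6589592708821 59.12218044376726 (60)
46 near edge -13.780070769473397 (-14) width 58.64488008497452 58.276688263169234 (60)
50 near edge -13.797283396771432 (-14) width 57.630800899067054 57.431196082571326 (60)
54 near edge -13.814496024069468 (-14) width 56.61672171315958 56.58570390197353 (60)
58 near edge -13.831708651367476 (-14) width 55.602642527252115 55.74021172137552 (60)
```

Call:
arm_command:
  series:
    - {"x": 0, "y": 0, "z": -2, "ax": 0, "ay": 0, "az": 0, "grip": 255}
    - {"x": 0, "y": 0, "z": -4, "ax": 0, "ay": 0, "az": 0, "grip": 255}
    - {"x": 0, "y": 0, "z": -6, "ax": 0, "ay": 0, "az": 0, "grip": 255}
    - {"x": 0, "y": 0, "z": -7, "ax": 0, "ay": 0, "az": 0, "grip": 255}
    - {"x": 0, "y": 0, "z": -7, "ax": 0, "ay": 0, "az": 0, "grip": 255}
    - {"x": 0, "y": 0, "z": -5, "ax": 0, "ay": 0, "az": 0, "grip": 255}
    - {"x": 0, "y": 0, "z": -4, "ax": 0, "ay": 0, "az": 0, "grip": 255}
    - {"x": 0, "y": 0, "z": -2, "ax": 0, "ay": 0, "az": 0, "grip": 255}
    - {"x": 0, "y": 0, "z": 0, "ax": 0, "ay": 0, "az": 0, "grip": 255}
    - {"x": 0, "y": 0, "z": 0, "ax": 0, "ay": 0, "az": 0, "grip": 255}

```text
clock: 10.12
tcp_pos: [567.0, 92.1, 157.6]
eef_rot: [0.993, -0.12, -0.0, 0.0]
contact_force: [0.6, -0.4, -4.0]
gripper_width: 19.4
```

```bash
cat > f.py <<'E'
from h import *
np.set_printoptions(suppress=True,precision=2)
A=[]
for i in range(4):
    s=bot.sense();A.append(np.r_[s["tcp_pos"],s["contact_force"],s["moment"]]);bot.snapshot("wrist")
A=np.array(A);print(A[:,5],A[:,6]);print("mean",A.mean(0),s["clock"])
E
python3 f.py
```

```text
[-4.02 -2.9  -3.06 -2.49] [-0.11 -0.11 -0.1  -0.08]
mean [567.09  92.11 157.87   0.37  -0.14  -3.12  -0.1   -0.05   0.03] 10.2667
```

Call:
arm_command:
  series:
    - {"x": 0, "y": 0, "z": -1, "ax": 0, "ay": 0, "az": 0, "grip": 255}
    - {"x": 0, "y": 0, "z": -2, "ax": 0, "ay": 0, "az": 0, "grip": 255}
    - {"x": 0, "y": 0, "z": -2, "ax": 0, "ay": 0, "az": 0, "grip": 255}
    - {"x": 0, "y": 0, "z": -2, "ax": 0, "ay": 0, "az": 0, "grip": 255}
    - {"x": 0, "y": 0, "z": -1, "ax": 0, "ay": 0, "az": 0, "grip": 255}
    - {"x": 0, "y": 0, "z": -1, "ax": 0, "ay": 0, "az": 0, "grip": 255}
    - {"x": 0, "y": 0, "z": 0, "ax": 0, "ay": 0, "az": 0, "grip": 255}
    - {"x": 0, "y": 0, "z": 0, "ax": 0, "ay": 0, "az": 0, "grip": 255}
    - {"x": 0, "y": 0, "z": 0, "ax": 0, "ay": 0, "az": 0, "grip": 255}
    - {"x": 0, "y": 0, "z": 0, "ax": 0, "ay": 0, "az": 0, "grip": 255}

```text
clock: 11.15
tcp_pos: [567.0, 92.1, 148.8]
eef_rot: [0.993, -0.12, 0.0, -0.0]
contact_force: [-0.2, 0.4, -2.9]
gripper_width: 19.4
```

```bash
python3 f.py
```

```text
[-2.91 -2.81 -2.75 -2.13] [-0.05 -0.06 -0.04 -0.07]
mean [566.96  92.09 148.76   0.08  -0.16  -2.65  -0.05  -0.05  -0.01] 11.3
```

Call:
arm_command:
  series:
    - {"x": 0, "y": 0, "z": -1, "ax": 0, "ay": 0, "az": 0, "grip": 255}
    - {"x": 0, "y": 0, "z": -1, "ax": 0, "ay": 0, "az": 0, "grip": 255}
    - {"x": 0, "y": 0, "z": 0, "ax": 0, "ay": 0, "az": 0, "grip": 255}
    - {"x": 0, "y": 0, "z": 0, "ax": 0, "ay": 0, "az": 0, "grip": 255}
    - {"x": 0, "y": 0, "z": 0, "ax": 0, "ay": 0, "az": 0, "grip": 255}
    - {"x": 0, "y": 0, "z": 0, "ax": 0, "ay": 0, "az": 0, "grip": 255}
    - {"x": 0, "y": 0, "z": 0, "ax": 0, "ay": 0, "az": 0, "grip": 255}
    - {"x": 0, "y": 0, "z": 0, "ax": 0, "ay": 0, "az": 0, "grip": 255}
    - {"x": 0, "y": 0, "z": 0, "ax": 0, "ay": 0, "az": 0, "grip": 255}
    - {"x": 0, "y": 0, "z": 0, "ax": 0, "ay": 0, "az": 0, "grip": 255}

```text
clock: 12.18
tcp_pos: [566.9, 92.1, 146.7]
eef_rot: [0.993, -0.12, -0.0, 0.0]
contact_force: [0.9, -0.3, -2.3]
gripper_width: 19.8
```

```bash
python3 f.py
```

```text
[-2.26 -1.92 -2.89 -2.72] [-0.16 -0.14 -0.14 -0.11]
mean [566.91  92.08 146.69   0.43  -0.22  -2.45  -0.14  -0.06   0.  ] 12.3333
```

Call:
arm_command:
  series:
    - {"x": 0, "y": 0, "z": -1, "ax": 0, "ay": 0, "az": 0, "grip": 255}
    - {"x": 0, "y": 0, "z": -1, "ax": 0, "ay": 0, "az": 0, "grip": 255}
    - {"x": 0, "y": 0, "z": 0, "ax": 0, "ay": 0, "az": 0, "grip": 255}
    - {"x": 0, "y": 0, "z": 0, "ax": 0, "ay": 0, "az": 0, "grip": 255}
    - {"x": 0, "y": 0, "z": 0, "ax": 0, "ay": 0, "az": 0, "grip": 255}
    - {"x": 0, "y": 0, "z": 0, "ax": 0, "ay": 0, "az": 0, "grip": 255}
    - {"x": 0, "y": 0, "z": 0, "ax": 0, "ay": 0, "az": 0, "grip": 255}
    - {"x": 0, "y": 0, "z": 0, "ax": 0, "ay": 0, "az": 0, "grip": 255}
    - {"x": 0, "y": 0, "z": 0, "ax": 0, "ay": 0, "az": 0, "grip": 255}
    - {"x": 0, "y": 0, "z": 0, "ax": 0, "ay": 0, "az": 0, "grip": 255}

```text
clock: 13.22
tcp_pos: [566.9, 92.1, 144.7]
eef_rot: [0.993, -0.12, 0.0, 0.0]
contact_force: [-0.1, -0.7, -2.8]
gripper_width: 20.0
```

```bash
python3 f.py
```

```text
[-2.85 -3.83 -3.07 -3.19] [-0.15 -0.12 -0.07 -0.1 ]
mean [566.91  92.09 144.7   -0.13  -0.01  -3.23  -0.11  -0.04  -0.  ] 13.3667
```

Call:
arm_command:
  series:
    - {"x": 0, "y": 0, "z": -1, "ax": 0, "ay": 0, "az": 0, "grip": 255}
    - {"x": 0, "y": 0, "z": -1, "ax": 0, "ay": 0, "az": 0, "grip": 255}
    - {"x": 0, "y": 0, "z": 0, "ax": 0, "ay": 0, "az": 0, "grip": 255}
    - {"x": 0, "y": 0, "z": 0, "ax": 0, "ay": 0, "az": 0, "grip": 255}
    - {"x": 0, "y": 0, "z": 0, "ax": 0, "ay": 0, "az": 0, "grip": 255}
    - {"x": 0, "y": 0, "z": 0, "ax": 0, "ay": 0, "az": 0, "grip": 255}
    - {"x": 0, "y": 0, "z": 0, "ax": 0, "ay": 0, "az": 0, "grip": 255}
    - {"x": 0, "y": 0, "z": 0, "ax": 0, "ay": 0, "az": 0, "grip": 255}
    - {"x": 0, "y": 0, "z": 0, "ax": 0, "ay": 0, "az": 0, "grip": 255}
    - {"x": 0, "y": 0, "z": 0, "ax": 0, "ay": 0, "az": 0, "grip": 255}

```text
clock: 14.25
tcp_pos: [566.9, 92.1, 142.7]
eef_rot: [0.993, -0.12, 0.0, -0.0]
contact_force: [0.2, -0.7, -2.5]
gripper_width: 19.8
```

```bash
python3 f.py
```

```text
[-2.54 -2.83 -2.13 -3.42] [-0.11 -0.07 -0.09 -0.05]
mean [566.92  92.08 142.68   0.1   -0.04  -2.73  -0.08  -0.04  -0.  ] 14.4
```

Call:
arm_command:
  series:
    - {"x": 0, "y": 0, "z": -1, "ax": 0, "ay": 0, "az": 0, "grip": 255}
    - {"x": 0, "y": 0, "z": -1, "ax": 0, "ay": 0, "az": 0, "grip": 255}
    - {"x": 0, "y": 0, "z": 0, "ax": 0, "ay": 0, "az": 0, "grip": 255}
    - {"x": 0, "y": 0, "z": 0, "ax": 0, "ay": 0, "az": 0, "grip": 255}
    - {"x": 0, "y": 0, "z": 0, "ax": 0, "ay": 0, "az": 0, "grip": 255}
    - {"x": 0, "y": 0, "z": 0, "ax": 0, "ay": 0, "az": 0, "grip": 255}
    - {"x": 0, "y": 0, "z": 0, "ax": 0, "ay": 0, "az": 0, "grip": 255}
    - {"x": 0, "y": 0, "z": 0, "ax": 0, "ay": 0, "az": 0, "grip": 255}
    - {"x": 0, "y": 0, "z": 0, "ax": 0, "ay": 0, "az": 0, "grip": 255}
    - {"x": 0, "y": 0, "z": 0, "ax": 0, "ay": 0, "az": 0, "grip": 255}

```text
clock: 15.28
tcp_pos: [566.9, 92.1, 140.7]
eef_rot: [0.993, -0.12, 0.0, -0.0]
contact_force: [0.1, -0.3, -3.5]
gripper_width: 20.1
```

```bash
python3 f.py
```

```text
[-3.48 -2.82 -4.02 -2.15] [-0.1  -0.12 -0.12 -0.13]
mean [566.92  92.09 140.7    0.24  -0.4   -3.12  -0.12  -0.02   0.04] 15.4333
```

Call:
arm_command:
  series:
    - {"x": 0, "y": 0, "z": -1, "ax": 0, "ay": 0, "az": 0, "grip": 255}
    - {"x": 0, "y": 0, "z": -1, "ax": 0, "ay": 0, "az": 0, "grip": 255}
    - {"x": 0, "y": 0, "z": 0, "ax": 0, "ay": 0, "az": 0, "grip": 255}
    - {"x": 0, "y": 0, "z": 0, "ax": 0, "ay": 0, "az": 0, "grip": 255}
    - {"x": 0, "y": 0, "z": 0, "ax": 0, "ay": 0, "az": 0, "grip": 255}
    - {"x": 0, "y": 0, "z": 0, "ax": 0, "ay": 0, "az": 0, "grip": 255}
    - {"x": 0, "y": 0, "z": 0, "ax": 0, "ay": 0, "az": 0, "grip": 255}
    - {"x": 0, "y": 0, "z": 0, "ax": 0, "ay": 0, "az": 0, "grip": 255}
    - {"x": 0, "y": 0, "z": 0, "ax": 0, "ay": 0, "az": 0, "grip": 255}
    - {"x": 0, "y": 0, "z": 0, "ax": 0, "ay": 0, "az": 0, "grip": 255}

```text
clock: 16.32
tcp_pos: [566.9, 92.1, 138.7]
eef_rot: [0.993, -0.12, 0.0, 0.0]
contact_force: [-0.3, 0.4, -2.8]
gripper_width: 19.4
```

```bash
python3 f.py
```

```text
[-2.78 -2.6  -3.16 -3.61] [-0.14 -0.13 -0.11 -0.12]
mean [566.92  92.09 138.69   0.24   0.43  -3.04  -0.12  -0.02  -0.01] 16.4667
```

Underside is now at about 44 mm, and there is still no contact.

Call:
arm_command:
  series:
    - {"x": 0, "y": 0, "z": -1, "ax": 0, "ay": 0, "az": 0, "grip": 255}
    - {"x": 0, "y": 0, "z": -1, "ax": 0, "ay": 0, "az": 0, "grip": 255}
    - {"x": 0, "y": 0, "z": 0, "ax": 0, "ay": 0, "az": 0, "grip": 255}
    - {"x": 0, "y": 0, "z": 0, "ax": 0, "ay": 0, "az": 0, "grip": 255}
    - {"x": 0, "y": 0, "z": 0, "ax": 0, "ay": 0, "az": 0, "grip": 255}
    - {"x": 0, "y": 0, "z": 0, "ax": 0, "ay": 0, "az": 0, "grip": 255}
    - {"x": 0, "y": 0, "z": 0, "ax": 0, "ay": 0, "az": 0, "grip": 255}
    - {"x": 0, "y": 0, "z": 0, "ax": 0, "ay": 0, "az": 0, "grip": 255}
    - {"x": 0, "y": 0, "z": 0, "ax": 0, "ay": 0, "az": 0, "grip": 255}
    - {"x": 0, "y": 0, "z": 0, "ax": 0, "ay": 0, "az": 0, "grip": 255}

```text
clock: 17.35
tcp_pos: [566.9, 92.1, 136.7]
eef_rot: [0.993, -0.12, 0.0, -0.0]
contact_force: [-0.8, 0.2, -2.5]
gripper_width: 19.7
```

```bash
python3 f.py
```

```text
[-2.46 -2.27 -3.15 -3.23] [-0.06 -0.14 -0.11 -0.09]
mean [566.94  92.08 136.7    0.11   0.19  -2.78  -0.1   -0.04  -0.04] 17.5
```

Call:
arm_command:
  series:
    - {"x": 0, "y": 0, "z": -1, "ax": 0, "ay": 0, "az": 0, "grip": 255}
    - {"x": 0, "y": 0, "z": -1, "ax": 0, "ay": 0, "az": 0, "grip": 255}
    - {"x": 0, "y": 0, "z": 0, "ax": 0, "ay": 0, "az": 0, "grip": 255}
    - {"x": 0, "y": 0, "z": 0, "ax": 0, "ay": 0, "az": 0, "grip": 255}
    - {"x": 0, "y": 0, "z": 0, "ax": 0, "ay": 0, "az": 0, "grip": 255}
    - {"x": 0, "y": 0, "z": 0, "ax": 0, "ay": 0, "az": 0, "grip": 255}
    - {"x": 0, "y": 0, "z": 0, "ax": 0, "ay": 0, "az": 0, "grip": 255}
    - {"x": 0, "y": 0, "z": 0, "ax": 0, "ay": 0, "az": 0, "grip": 255}
    - {"x": 0, "y": 0, "z": 0, "ax": 0, "ay": 0, "az": 0, "grip": 255}
    - {"x": 0, "y": 0, "z": 0, "ax": 0, "ay": 0, "az": 0, "grip": 255}

```text
clock: 18.38
tcp_pos: [567.0, 92.1, 134.7]
eef_rot: [0.993, -0.12, 0.0, -0.0]
contact_force: [-0.8, -1.0, -0.7]
gripper_width: 19.7
```

```bash
python3 f.py
```

```text
[-0.69 -0.74 -0.78 -0.46] [ 0.02 -0.07 -0.03 -0.04]
mean [566.98  92.08 134.72  -0.23  -0.59  -0.67  -0.03  -0.11   0.02] 18.5333
```

Call:
arm_command:
  series:
    - {"x": 0, "y": 0, "z": -0.3, "ax": 0, "ay": 0, "az": 0, "grip": 255}
    - {"x": 0, "y": 0, "z": -0.3, "ax": 0, "ay": 0, "az": 0, "grip": 255}
    - {"x": 0, "y": 0, "z": 0, "ax": 0, "ay": 0, "az": 0, "grip": 255}
    - {"x": 0, "y": 0, "z": 0, "ax": 0, "ay": 0, "az": 0, "grip": 255}
    - {"x": 0, "y": 0, "z": 0, "ax": 0, "ay": 0, "az": 0, "grip": 255}
    - {"x": 0, "y": 0, "z": 0, "ax": 0, "ay": 0, "az": 0, "grip": 255}
    - {"x": 0, "y": 0, "z": 0, "ax": 0, "ay": 0, "az": 0, "grip": 255}
    - {"x": 0, "y": 0, "z": 0, "ax": 0, "ay": 0, "az": 0, "grip": 255}
    - {"x": 0, "y": 0, "z": 0, "ax": 0, "ay": 0, "az": 0, "grip": 255}
    - {"x": 0, "y": 0, "z": 0, "ax": 0, "ay": 0, "az": 0, "grip": 255}

```text
clock: 19.42
tcp_pos: [567.0, 92.1, 134.1]
eef_rot: [0.993, -0.12, 0.0, -0.0]
contact_force: [0.3, -1.4, 1.1]
gripper_width: 19.7
```

```bash
python3 f.py; python3 - <<'E'
from h import *
s,im=snap("wrist","w7")
cv2.imwrite("pics/w7b.png",cv2.resize(np.clip(im.astype(float)*1.8,0,255).astype(np.uint8)[:240,200:440],None,fx=2.5,fy=2.5))
E
```

```text
[1.1  1.57 0.75 1.98] [-0.09 -0.06 -0.09 -0.05]
mean [566.97  92.08 134.11  -0.03  -1.52   1.35  -0.07  -0.14  -0.04] 19.5667
```

View pics/w7b.png

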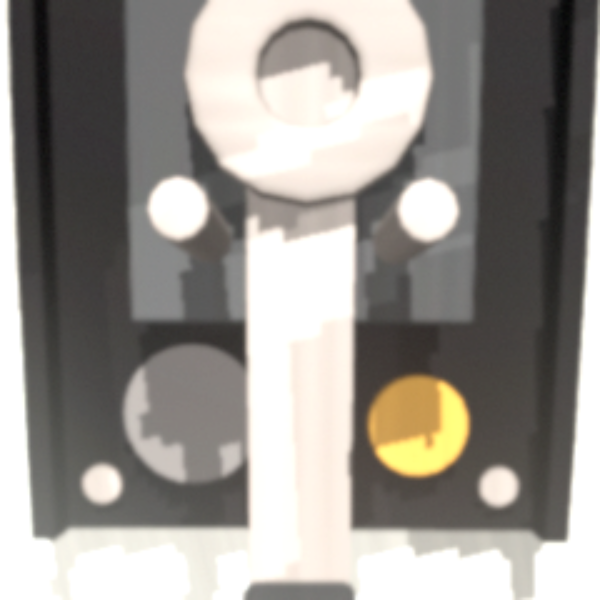

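Contact force is about 4.3 N, the blade is centred between the posts at (178,208) and (428,208) in the crop, and the ring sits beyond them. I now draw back along the frame's -x.

Call:
arm_command:
  series:
    - {"x": -0.12, "y": -0.49, "z": 0, "ax": 0, "ay": 0, "az": 0, "grip": 255}
    - {"x": -0.24, "y": -0.97, "z": 0, "ax": 0, "ay": 0, "az": 0, "grip": 255}
    - {"x": -0.24, "y": -0.97, "z": 0, "ax": 0, "ay": 0, "az": 0, "grip": 255}
    - {"x": -0.24, "y": -0.97, "z": 0, "ax": 0, "ay": 0, "az": 0, "grip": 255}
    - {"x": -0.24, "y": -0.97, "z": 0, "ax": 0, "ay": 0, "az": 0, "grip": 255}
    - {"x": -0.24, "y": -0.97, "z": 0, "ax": 0, "ay": 0, "az": 0, "grip": 255}
    - {"x": -0.24, "y": -0.97, "z": 0, "ax": 0, "ay": 0, "az": 0, "grip": 255}
    - {"x": -0.24, "y": -0.97, "z": 0, "ax": 0, "ay": 0, "az": 0, "grip": 255}
    - {"x": -0.12, "y": -0.49, "z": 0, "ax": 0, "ay": 0, "az": 0, "grip": 255}
    - {"x": 0, "y": 0, "z": 0, "ax": 0, "ay": 0, "az": 0, "grip": 255}

```text
clock: 20.5
tcp_pos: [565.0, 84.2, 134.1]
eef_rot: [0.993, -0.12, -0.0, 0.0]
contact_force: [0.2, 1.3, 1.6]
gripper_width: 19.9
```

```bash
python3 f.py
```

```text
[1.61 0.04 1.03 0.78] [0.63 0.6  0.58 0.49]
mean [564.96  84.21 134.08   0.32   1.64   0.86   0.57  -0.2   -0.01] 20.65
```

Call:
arm_command:
  series:
    - {"x": -0.24, "y": -0.97, "z": 0, "ax": 0, "ay": 0, "az": 0, "grip": 255}
    - {"x": -0.24, "y": -0.97, "z": 0, "ax": 0, "ay": 0, "az": 0, "grip": 255}
    - {"x": -0.24, "y": -0.97, "z": 0, "ax": 0, "ay": 0, "az": 0, "grip": 255}
    - {"x": -0.24, "y": -0.97, "z": 0, "ax": 0, "ay": 0, "az": 0, "grip": 255}
    - {"x": -0.24, "y": -0.97, "z": 0, "ax": 0, "ay": 0, "az": 0, "grip": 255}
    - {"x": -0.24, "y": -0.97, "z": 0, "ax": 0, "ay": 0, "az": 0, "grip": 255}
    - {"x": -0.24, "y": -0.97, "z": 0, "ax": 0, "ay": 0, "az": 0, "grip": 255}
    - {"x": -0.24, "y": -0.97, "z": 0, "ax": 0, "ay": 0, "az": 0, "grip": 255}
    - {"x": -0.24, "y": -0.97, "z": 0, "ax": 0, "ay": 0, "az": 0, "grip": 255}
    - {"x": 0, "y": 0, "z": 0, "ax": 0, "ay": 0, "az": 0, "grip": 255}

```text
clock: 21.53
tcp_pos: [562.8, 75.4, 134.1]
eef_rot: [0.993, -0.12, -0.0, 0.0]
contact_force: [0.5, 1.8, 0.3]
gripper_width: 19.6
```

```bash
python3 f.py; python3 - <<'E'
from h import *
s,im=snap("wrist","w8")
cv2.imwrite("pics/w8b.png",cv2.resize(np.clip(im.astype(float)*1.8,0,255).astype(np.uint8)[:240,200:440],None,fx=2.5,fy=2.5))
E
```

```text
[0.35 1.26 0.72 1.02] [0.58 0.54 0.49 0.45]
mean [562.77  75.39 134.08   0.59   1.32   0.84   0.52  -0.21  -0.01] 21.6833
```

View pics/w8b.png

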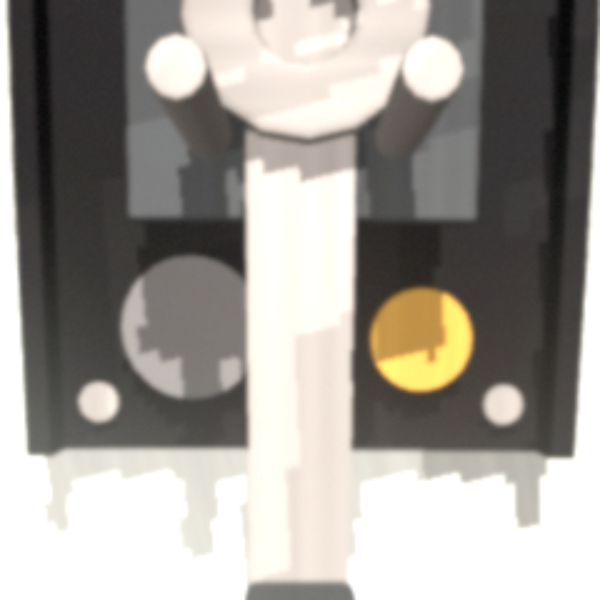

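The ring is held by the posts and has slid about 10 mm along the blade towards the tip. I draw 3 mm more, pause, then continue.

Call:
arm_command:
  series:
    - {"x": -0.24, "y": -0.97, "z": 0, "ax": 0, "ay": 0, "az": 0, "grip": 255}
    - {"x": -0.24, "y": -0.97, "z": 0, "ax": 0, "ay": 0, "az": 0, "grip": 255}
    - {"x": -0.24, "y": -0.97, "z": 0, "ax": 0, "ay": 0, "az": 0, "grip": 255}
    - {"x": 0, "y": 0, "z": 0, "ax": 0, "ay": 0, "az": 0, "grip": 255}
    - {"x": 0, "y": 0, "z": 0, "ax": 0, "ay": 0, "az": 0, "grip": 255}
    - {"x": 0, "y": 0, "z": 0, "ax": 0, "ay": 0, "az": 0, "grip": 255}
    - {"x": 0, "y": 0, "z": 0, "ax": 0, "ay": 0, "az": 0, "grip": 255}
    - {"x": -0.12, "y": -0.49, "z": 0, "ax": 0, "ay": 0, "az": 0, "grip": 255}
    - {"x": -0.12, "y": -0.49, "z": 0, "ax": 0, "ay": 0, "az": 0, "grip": 255}
    - {"x": 0, "y": 0, "z": 0, "ax": 0, "ay": 0, "az": 0, "grip": 255}

```text
clock: 22.62
tcp_pos: [561.9, 71.7, 134.1]
eef_rot: [0.993, -0.12, 0.0, -0.0]
contact_force: [0.7, 2.6, 0.8]
gripper_width: 20.2
```

```bash
python3 f.py
```

```text
[ 0.83 -0.06  0.55  0.54] [0.74 0.76 0.74 0.74]
mean [561.89  71.69 134.09   0.54   2.92   0.47   0.74  -0.24  -0.02] 22.7667
```

Call:
arm_command:
  series:
    - {"x": -0.24, "y": -0.97, "z": 0, "ax": 0, "ay": 0, "az": 0, "grip": 255}
    - {"x": -0.24, "y": -0.97, "z": 0, "ax": 0, "ay": 0, "az": 0, "grip": 255}
    - {"x": -0.24, "y": -0.97, "z": 0, "ax": 0, "ay": 0, "az": 0, "grip": 255}
    - {"x": -0.24, "y": -0.97, "z": 0, "ax": 0, "ay": 0, "az": 0, "grip": 255}
    - {"x": -0.24, "y": -0.97, "z": 0, "ax": 0, "ay": 0, "az": 0, "grip": 255}
    - {"x": -0.24, "y": -0.97, "z": 0, "ax": 0, "ay": 0, "az": 0, "grip": 255}
    - {"x": -0.24, "y": -0.97, "z": 0, "ax": 0, "ay": 0, "az": 0, "grip": 255}
    - {"x": -0.24, "y": -0.97, "z": 0, "ax": 0, "ay": 0, "az": 0, "grip": 255}
    - {"x": -0.24, "y": -0.97, "z": 0, "ax": 0, "ay": 0, "az": 0, "grip": 255}
    - {"x": -0.24, "y": -0.97, "z": 0, "ax": 0, "ay": 0, "az": 0, "grip": 255}

```text
clock: 23.65
tcp_pos: [559.4, 61.9, 134.1]
eef_rot: [0.993, -0.12, 0.0, 0.0]
contact_force: [1.4, 2.8, 0.6]
gripper_width: 19.6
```

```bash
python3 f.py
```

```text
[0.64 0.08 1.08 1.05] [0.83 0.77 0.64 0.58]
mean [559.41  61.81 134.07   0.35   2.05   0.71   0.71  -0.24  -0.01] 23.8
```

Call:
arm_command:
  series:
    - {"x": -0.24, "y": -0.97, "z": 0, "ax": 0, "ay": 0, "az": 0, "grip": 255}
    - {"x": -0.24, "y": -0.97, "z": 0, "ax": 0, "ay": 0, "az": 0, "grip": 255}
    - {"x": -0.24, "y": -0.97, "z": 0, "ax": 0, "ay": 0, "az": 0, "grip": 255}
    - {"x": -0.24, "y": -0.97, "z": 0, "ax": 0, "ay": 0, "az": 0, "grip": 255}
    - {"x": -0.24, "y": -0.97, "z": 0, "ax": 0, "ay": 0, "az": 0, "grip": 255}
    - {"x": -0.24, "y": -0.97, "z": 0, "ax": 0, "ay": 0, "az": 0, "grip": 255}
    - {"x": -0.24, "y": -0.97, "z": 0, "ax": 0, "ay": 0, "az": 0, "grip": 255}
    - {"x": -0.24, "y": -0.97, "z": 0, "ax": 0, "ay": 0, "az": 0, "grip": 255}
    - {"x": -0.24, "y": -0.97, "z": 0, "ax": 0, "ay": 0, "az": 0, "grip": 255}
    - {"x": -0.24, "y": -0.97, "z": 0, "ax": 0, "ay": 0, "az": 0, "grip": 255}

```text
clock: 24.68
tcp_pos: [557.0, 52.2, 134.1]
eef_rot: [0.993, -0.12, -0.0, 0.0]
contact_force: [0.3, 2.4, -0.3]
gripper_width: 19.2
```

Call:
arm_command:
  series:
    - {"x": -0.24, "y": -0.97, "z": 0, "ax": 0, "ay": 0, "az": 0, "grip": 255}
    - {"x": -0.24, "y": -0.97, "z": 0, "ax": 0, "ay": 0, "az": 0, "grip": 255}
    - {"x": -0.24, "y": -0.97, "z": 0, "ax": 0, "ay": 0, "az": 0, "grip": 255}
    - {"x": -0.24, "y": -0.97, "z": 0, "ax": 0, "ay": 0, "az": 0, "grip": 255}
    - {"x": -0.24, "y": -0.97, "z": 0, "ax": 0, "ay": 0, "az": 0, "grip": 255}
    - {"x": -0.24, "y": -0.97, "z": 0, "ax": 0, "ay": 0, "az": 0, "grip": 255}
    - {"x": -0.24, "y": -0.97, "z": 0, "ax": 0, "ay": 0, "az": 0, "grip": 255}
    - {"x": -0.24, "y": -0.97, "z": 0, "ax": 0, "ay": 0, "az": 0, "grip": 255}
    - {"x": -0.24, "y": -0.97, "z": 0, "ax": 0, "ay": 0, "az": 0, "grip": 255}
    - {"x": -0.24, "y": -0.97, "z": 0, "ax": 0, "ay": 0, "az": 0, "grip": 255}

```text
clock: 25.52
tcp_pos: [554.6, 42.5, 134.1]
eef_rot: [0.993, -0.12, -0.0, 0.0]
contact_force: [1.0, 1.5, 1.1]
gripper_width: 19.5
```

```bash
python3 f.py; python3 - <<'E'
from h import *
im=cv2.imread("pics/top0.png");b=bot.snapshot("top")[:,:,::-1];s=bot.snapshot("scene")[:,:,::-1]
f=lambda a,x,y,w,h,k:cv2.resize(np.clip(a[y:y+h,x:x+w].astype(float)*2,0,255).astype(np.uint8),None,fx=k,fy=k,interpolation=cv2.INTER_CUBIC)
cv2.imwrite("pics/v9.png",np.hstack([f(b,225,190,120,100,3.3),f(s,285,215,120,100,3.3)]))
E
```

```text
[ 1.08 -0.22  0.75 -0.09] [0.64 0.62 0.43 0.4 ]
mean [554.59  42.41 134.06   0.14   0.82   0.38   0.52  -0.21  -0.02] 25.6667
```

View pics/v9.png

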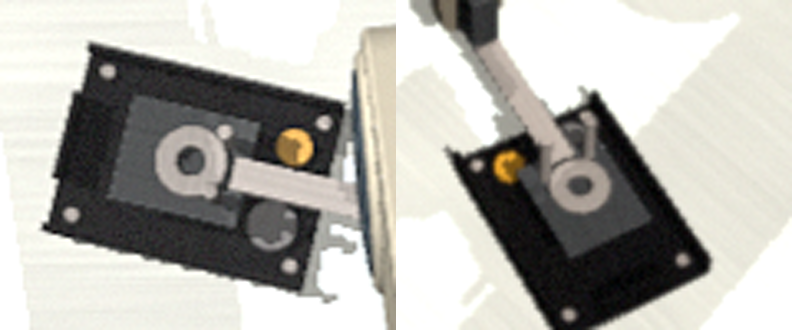

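The ring lies on the platform against both posts, at (190,160) in the top crop and (580,185) in the scene crop, and the blade tip is clear of it. I retreat with a slight rise.

Call:
arm_command:
  series:
    - {"x": -0.24, "y": -0.97, "z": 0.1, "ax": 0, "ay": 0, "az": 0, "grip": 255}
    - {"x": -0.24, "y": -0.97, "z": 0.2, "ax": 0, "ay": 0, "az": 0, "grip": 255}
    - {"x": -0.24, "y": -0.97, "z": 0.2, "ax": 0, "ay": 0, "az": 0, "grip": 255}
    - {"x": -0.24, "y": -0.97, "z": 0.3, "ax": 0, "ay": 0, "az": 0, "grip": 255}
    - {"x": -0.24, "y": -0.97, "z": 0.4, "ax": 0, "ay": 0, "az": 0, "grip": 255}
    - {"x": -0.5, "y": -2, "z": 0.8, "ax": 0, "ay": 0, "az": 0, "grip": 255}
    - {"x": -0.75, "y": -3, "z": 1.5, "ax": 0, "ay": 0, "az": 0, "grip": 255}
    - {"x": -1.2, "y": -5, "z": 2.5, "ax": 0, "ay": 0, "az": 0, "grip": 255}
    - {"x": -1.7, "y": -7, "z": 4, "ax": 0, "ay": 0, "az": 0, "grip": 255}
    - {"x": -2, "y": -8, "z": 5, "ax": 0, "ay": 0, "az": 0, "grip": 255}

```text
clock: 26.65
tcp_pos: [547.0, 12.1, 149.3]
eef_rot: [0.993, -0.12, -0.0, 0.0]
contact_force: [-0.4, 0.1, -2.0]
gripper_width: 19.7
```

Call:
arm_command:
  series:
    - {"x": -2.5, "y": -10, "z": 3, "ax": 0, "ay": 0, "az": 0, "grip": 255}
    - {"x": -2.5, "y": -13, "z": 3, "ax": 0, "ay": 0, "az": 0, "grip": 255}
    - {"x": -2.5, "y": -16, "z": 0, "ax": 0, "ay": 0, "az": 0, "grip": 255}
    - {"x": 0, "y": -20, "z": 0, "ax": 0, "ay": 0, "az": 0, "grip": 255}
    - {"x": 5, "y": -24, "z": 0, "ax": 0, "ay": 0, "az": 0, "grip": 255}
    - {"x": 8, "y": -26, "z": 0, "ax": 0, "ay": 0, "az": 0, "grip": 255}
    - {"x": 8, "y": -26, "z": 0, "ax": 0, "ay": 0, "az": 0, "grip": 255}
    - {"x": 8, "y": -26, "z": 0, "ax": 0, "ay": 0, "az": 0, "grip": 255}
    - {"x": 6, "y": -22, "z": 0, "ax": 0, "ay": 0, "az": 0, "grip": 255}
    - {"x": 3, "y": -14, "z": 0, "ax": 0, "ay": 0, "az": 0, "grip": 255}

```text
clock: 27.48
tcp_pos: [578.0, -187.5, 155.5]
eef_rot: [0.993, -0.121, 0.001, 0.0]
contact_force: [-0.4, 0.0, -1.5]
gripper_width: 19.8
```

Call:
arm_command:
  series:
    - {"x": 0, "y": -8, "z": -2, "ax": 0, "ay": 0, "az": 0, "grip": 255}
    - {"x": 0, "y": -3, "z": -6, "ax": 0, "ay": 0, "az": 0, "grip": 255}
    - {"x": 0, "y": 0, "z": -8, "ax": 0, "ay": 0, "az": 0, "grip": 255}
    - {"x": 0, "y": 0, "z": -8, "ax": 0, "ay": 0, "az": 0, "grip": 255}
    - {"x": 0, "y": 0, "z": -8, "ax": 0, "ay": 0, "az": 0, "grip": 255}
    - {"x": 0, "y": 0, "z": -6, "ax": 0, "ay": 0, "az": 0, "grip": 255}
    - {"x": 0, "y": 0, "z": -4, "ax": 0, "ay": 0, "az": 0, "grip": 255}
    - {"x": 0, "y": 0, "z": -2, "ax": 0, "ay": 0, "az": 0, "grip": 255}
    - {"x": 0, "y": 0, "z": 0, "ax": 0, "ay": 0, "az": 0, "grip": 255}
    - {"x": 0, "y": 0, "z": 0, "ax": 0, "ay": 0, "az": 0, "grip": 255}

```text
clock: 28.32
tcp_pos: [577.9, -195.1, 111.1]
eef_rot: [0.993, -0.12, 0.0, -0.0]
contact_force: [0.7, -0.5, -2.2]
gripper_width: 19.6
```

```bash
python3 f.py
```

```text
[-2.19 -2.42 -2.77 -3.19] [-0.03  0.01 -0.08  0.01]
mean [ 578.05 -195.23  111.36    0.17    0.2    -2.64   -0.02   -0.03   -0.02] 28.4667
```

Call:
arm_command:
  series:
    - {"x": 0, "y": 0, "z": -2, "ax": 0, "ay": 0, "az": 0, "grip": 255}
    - {"x": 0, "y": 0, "z": -4, "ax": 0, "ay": 0, "az": 0, "grip": 255}
    - {"x": 0, "y": 0, "z": -4, "ax": 0, "ay": 0, "az": 0, "grip": 255}
    - {"x": 0, "y": 0, "z": -3, "ax": 0, "ay": 0, "az": 0, "grip": 255}
    - {"x": 0, "y": 0, "z": -1.5, "ax": 0, "ay": 0, "az": 0, "grip": 255}
    - {"x": 0, "y": 0, "z": -0.7, "ax": 0, "ay": 0, "az": 0, "grip": 255}
    - {"x": 0, "y": 0, "z": -0.3, "ax": 0, "ay": 0, "az": 0, "grip": 255}
    - {"x": 0, "y": 0, "z": 0, "ax": 0, "ay": 0, "az": 0, "grip": 255}
    - {"x": 0, "y": 0, "z": 0, "ax": 0, "ay": 0, "az": 0, "grip": 255}
    - {"x": 0, "y": 0, "z": 0, "ax": 0, "ay": 0, "az": 0, "grip": 255}

```text
clock: 29.35
tcp_pos: [577.9, -195.3, 95.7]
eef_rot: [0.993, -0.12, 0.0, 0.0]
contact_force: [-0.7, -0.4, -3.1]
gripper_width: 19.8
```

```bash
python3 f.py
```

```text
[-3.11 -2.79 -1.96 -3.08] [-0.04 -0.04 -0.01 -0.05]
mean [ 577.9  -195.28   95.73   -0.23    0.02   -2.73   -0.04   -0.03    0.01] 29.5
```

Call:
arm_command:
  series:
    - {"x": 0, "y": 0, "z": -0.4, "ax": 0, "ay": 0, "az": 0, "grip": 255}
    - {"x": 0, "y": 0, "z": -0.3, "ax": 0, "ay": 0, "az": 0, "grip": 255}
    - {"x": 0, "y": 0, "z": -0.3, "ax": 0, "ay": 0, "az": 0, "grip": 255}
    - {"x": 0, "y": 0, "z": 0, "ax": 0, "ay": 0, "az": 0, "grip": 255}
    - {"x": 0, "y": 0, "z": 0, "ax": 0, "ay": 0, "az": 0, "grip": 255}
    - {"x": 0, "y": 0, "z": 0, "ax": 0, "ay": 0, "az": 0, "grip": 255}
    - {"x": 0, "y": 0, "z": 0, "ax": 0, "ay": 0, "az": 0, "grip": 255}
    - {"x": 0, "y": 0, "z": 0, "ax": 0, "ay": 0, "az": 0, "grip": 255}
    - {"x": 0, "y": 0, "z": 0, "ax": 0, "ay": 0, "az": 0, "grip": 255}
    - {"x": 0, "y": 0, "z": 0, "ax": 0, "ay": 0, "az": 0, "grip": 255}

```text
clock: 30.38
tcp_pos: [577.8, -195.3, 94.6]
eef_rot: [0.993, -0.12, -0.0, -0.0]
contact_force: [-0.8, 0.7, 0.6]
gripper_width: 19.8
```

Call:
arm_command:
  newtons: 5
  series:
    - {"x": 0, "y": 0, "z": 0, "ax": 0, "ay": 0, "az": 0, "grip": 255}
    - {"x": 0, "y": 0, "z": 0, "ax": 0, "ay": 0, "az": 0, "grip": 255}
    - {"x": 0, "y": 0, "z": 0, "ax": 0, "ay": 0, "az": 0, "grip": 190}
    - {"x": 0, "y": 0, "z": 0, "ax": 0, "ay": 0, "az": 0, "grip": 170}
    - {"x": 0, "y": 0, "z": 0, "ax": 0, "ay": 0, "az": 0, "grip": 140}
    - {"x": 0, "y": 0, "z": 0, "ax": 0, "ay": 0, "az": 0, "grip": 100}
    - {"x": 0, "y": 0, "z": 0, "ax": 0, "ay": 0, "az": 0, "grip": 50}
    - {"x": 0, "y": 0, "z": 0, "ax": 0, "ay": 0, "az": 0, "grip": 0}
    - {"x": 0, "y": 0, "z": 0, "ax": 0, "ay": 0, "az": 0, "grip": 0}
    - {"x": 0, "y": 0, "z": 0, "ax": 0, "ay": 0, "az": 0, "grip": 0}

```text
clock: 31.22
tcp_pos: [577.8, -195.3, 94.6]
eef_rot: [0.993, -0.12, -0.0, 0.0]
contact_force: [0.4, -0.0, 0.5]
gripper_width: 68.0
```

Call:
arm_command:
  series:
    - {"x": 0, "y": 0, "z": 0, "ax": 0, "ay": 0, "az": 0, "grip": 0}
    - {"x": 0, "y": 0, "z": 5, "ax": 0, "ay": 0, "az": 0, "grip": 0}
    - {"x": 0, "y": 0, "z": 10, "ax": 0, "ay": 0, "az": 0, "grip": 0}
    - {"x": 0, "y": 0, "z": 15, "ax": 0, "ay": 0, "az": 0, "grip": 0}
    - {"x": 0, "y": 0, "z": 20, "ax": 0, "ay": 0, "az": 0, "grip": 0}
    - {"x": 0, "y": 0, "z": 25, "ax": 0, "ay": 0, "az": 0, "grip": 0}
    - {"x": 0, "y": 0, "z": 25, "ax": 0, "ay": 0, "az": 0, "grip": 0}
    - {"x": 0, "y": 0, "z": 25, "ax": 0, "ay": 0, "az": 0, "grip": 0}
    - {"x": 0, "y": 0, "z": 15, "ax": 0, "ay": 0, "az": 0, "grip": 0}
    - {"x": 0, "y": 0, "z": 5, "ax": 0, "ay": 0, "az": 0, "grip": 0}

```text
clock: 32.05
tcp_pos: [579.0, -195.7, 243.6]
eef_rot: [0.993, -0.12, 0.003, 0.001]
contact_force: [0.5, 0.1, -0.7]
gripper_width: 91.9
```

```bash
python3 f.py; python3 - <<'E'
from h import *
b=bot.snapshot("top")[:,:,::-1];s=bot.snapshot("scene")[:,:,::-1];w=bot.snapshot("wrist")[:,:,::-1]
f=lambda a,x,y,w,h,k:cv2.resize(np.clip(a[y:y+h,x:x+w].astype(float)*2,0,255).astype(np.uint8),(int(w*k),int(h*k)),interpolation=cv2.INTER_CUBIC)
T=np.hstack([f(b,230,190,120,90,3.3),f(s,285,215,120,90,3.3)]);B=np.hstack([f(w,120,0,400,290,.99),f(b,190,130,330,247,1.2)[:287]])
h=min(B.shape[0],287);B=cv2.resize(B,(T.shape[1],287));cv2.imwrite("pics/v10.png",np.vstack([T,B]))
E
```

```text
[-0.68  0.58 -0.28 -0.93] [-0.01  0.   -0.06 -0.04]
mean [ 578.46 -195.46  241.84   -0.21   -0.1    -0.33   -0.03   -0.05   -0.03] 32.2
```

View pics/v10.png

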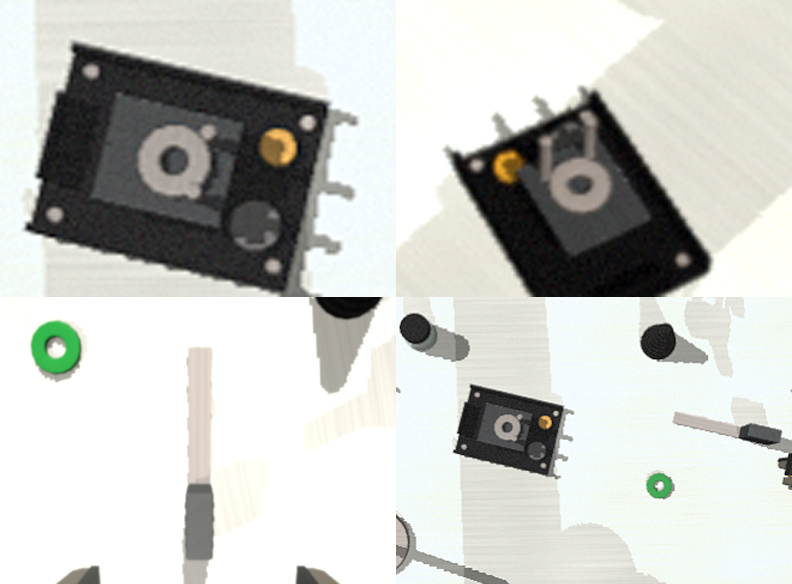

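The ring is seated against both posts, the blade lies flat on the bench, and the jar, cone and hook are undisturbed. I run a numeric check, then hand in.

```bash
python3 - <<'E'
from h import *
r=px2w("top",[(230+174/3.3,190+160/3.3)],46.7)[0];p=px2w("top",[(230+208/3.3,190+130/3.3),(230+194/3.3,190+187/3.3)],84).mean(0)
f=np.array([np.cos(np.radians(76)),np.sin(np.radians(76))]);d=r[:2]-p[:2]
print("ring ahead of gate",d@f,"lateral",d@[f[1],-f[0]])
print(np.abs(bot.sense()["joint_velocities"]).max());bot.hand_in()
E
```

```text
ring ahead of gate 17.556618077761854 lateral -0.9874872633881867
0.004805269951821069
the job is handed in; nothing more can be done
```

The ring is on the platform against both posts, the blade lies flat on the bare bench, and the job is handed in. The run took about 32 s of the 64 s allowed; `hand_in` gave no verdict.

- **Carry and press:** I gripped the handle block at 60 N, carried the blade level with the ring on it, and lowered it between the posts. First contact put the platform's free top at about 41 mm. I pressed to about 4.3 N above the unloaded reading.
- **Draw back:** I pulled the blade straight out along the frame's axis, with the force between about 3.3 and 4.3 N at each check. The posts stopped the ring and it slid off the tip onto the platform.
- **Lay down:** I set the blade on the bench near where it started, opened the fingers and lifted clear.

**Last checks:**
- **Ring:** in the top camera the ring is about 17.6 mm ahead of the gate (18 mm wanted) and about 1 mm to the side. It looks flat on the platform.
- **Blade:** it lies flat on the bench; it was let go with the grip point about 26 mm up by the arm's reading (under 28 mm needed).
- **Bystanders:** the cone and jar look unmoved in the last pictures, and I never went near the hook stand.
- **Arm:** it was at rest and touching nothing.

Two early move calls were refused as invalid input and moved nothing. The wrist-force readings vary by about 1 N. The moment while first pressing was lower than I expected, but it rose to a plausible level once the draw began. No check failed.

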